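Hang the brackets that match the sample on the turning tree, then book them

ROBOT

A 7-joint arm with a two-finger parallel gripper is mounted at the origin on a cart in front of the work surface, level with it; the furniture and walls round the work are solid. World frame = base frame: x ahead of the robot, y to its left, z up, the work surface at z = 0. Lengths are in mm, angles in rad, forces in N, time in s.
With the tool pointing down it reaches from about 400 to 900 mm from the base axis. Payload 5.5 kg.
Tool frame: the origin (TCP) lies midway between the tips of the shut fingers; the grasp point (between the pads) lies 19 mm behind it; z points along the fingers, y is the line along which they close (so a half turn about z gives the same grasp; the last joint's range is limited). The gripper opens to 85 mm and grips with 20 to 120 N. Pads are 22 mm wide; open, the fingers measure 114 mm over their backs; the gripper's body (76 mm by 85 mm) begins 54 mm behind the grasp point. The pads swing forward as they close: fully open they stand 13 mm farther back than shut.
Start: joints at [1.5, 0.501, -0.427, 1.55, 0.221, 1.138, -0.21], TCP at [212.996, -614.111, 231.31] pointing down, gripper open.
Joint ranges: [-2.88, 2.88], [-0.31, 2.03], [-1.54, 1.56], [0.2, 2.42], [-1.41, 4.55], [0.19, 2.02], [-2.57, 2.57]. Speed limits (rad/s): [2.57, 2.57, 3.14, 3.14, 3.14, 3.14, 3.14].

INTERFACE

Orientations are given as a unit quaternion [x, y, z, w].
In Python, from workcell import env gives the robot as it stands.
- The arm moves only by the shell command python3 -m crank 'ROWS' [FORCE]. ROWS is a JSON object of lists of equal length, an entry for each row: "xyz": the shift along the tool's x, y, z as a fraction of full scale, a list of three; "dr": the turn, a rotation vector about the tool's x, y, z as a fraction of full scale, a list of three; "jaw": the closure, from 0 (fully open) to 1 (shut). A call has 1 to 12 rows; each row is the pose to reach, as a shift and turn from the pose commanded when the call began, along the tool's axes at that moment; what a row does not reach only later rows make up. Full scale, the value 1, is 100 mm for a shift and 120 degrees for a turn. A row lasts 1/10 s, in which the tool goes at most 50 mm and 8.59 degrees, less where a joint would pass 70% of its speed; a pose out of reach is approached as far as the arm can. A call with a number of a shift or a turn outside -1 to 1 is refused whole. A call with a gripper value outside its range is refused whole. The fingers move at their own pace and stop on an object; FORCE is the grip in N (left out, the last holds). Time passes only in rows, so rows that repeat a pose let the fingers close. It gives the time, the measured TCP pose, the force, the opening and the grip force at its end, in the units of the state.
- env.read_state(): the state, without advancing time (a new reading comes with each control period).
- env.read_camera(name): name is "scene" or "top" or "wrist"; returns a dict with "img" (400x640x3 uint8, red, green, blue), "range_z" (400x640 float32, mm along the optical axis (not along the pixel's ray), 0 where there is no reading), "fx", "fy", "cx", "cy" (pixels), "camera_from_world" (4x4, takes a point from world to camera coordinates); the wrist camera has in their place "tool_from_camera" (4x4, takes a point from camera to tool coordinates, whose origin is the TCP and whose axes are the flange's). Camera axes: x right, y down, z forward; pixel columns grow to the right and rows downward; lengths in mm; the calibration is good to about 2 mm. The wrist camera is an equidistant fisheye: a pixel r from the principal point sees the ray r / f radians off the axis. A picture is of the moment at which its call begins: read the wrist's pose just before it.
- env.finish_job(): hands the job in; it is judged then, once.
The state is a dict: "clock": time; "joint_positions": joint angles; "qd": joint speeds; "tau": joint torques, N m; "position": TCP position; "ee_rot": TCP orientation; "wrist_force": force on the tool from outside, world axes, zero at the start; "wrist_torque": the same for the moment, N m; "grip_width": finger opening in mm; "finger_force": force on a finger pad.
Only numpy, scipy, OpenCV 4.12 (cv2) and the standard library are available. Lean on these libraries where they do the work, as an engineer would, in place of code of your own. Each camera call takes 0.05 s, during which the arm holds its last target. There are 200 camera calls.

TASK

A sample bracket stands on the small black pad beside the trays. Hang every bracket from the trays that has the same shape as that sample on the tree rack, by its window and one to a branch, turning the tree by the black grip on its top to bring a free branch round to the open front each time, and leave the other brackets standing. When they all hang, turn the tree until the branch with the black tag faces the open front, then squeeze the trigger of the clamped tag reader fully home and let it spring back.

Things in the scene. Friction and masses are not known exactly. Their poses are not given: they have to be found in the camera images.
- sample_a: fixed aluminium sample of shape a: solid web over a square foot 56 x 56 mm; 100 mm tall. One of the three samples stands on sample_pad and sets the job, the other two are put away on a black mat at the back, behind the vice. Origin: centre of the underside
- a1: loose bracket, shape a (see sample), 0.1 kg, 100 mm tall, in a black tray (floor 3 mm, rim 14), or absent; yaw within 0.25. Upright web 8 mm thick (x), 50 wide (y); window 32 wide, 42 to 72 mm up. Grip the 28 mm strip above it across x; fingertips should stay above the window, where the branch goes. Origin: centre of underside, z up; looks the same after half a turn
- a2: loose bracket, shape a (see sample), 0.1 kg, 100 mm tall, in a black tray (floor 3 mm, rim 14), or absent; yaw within 0.25. Upright web 8 mm thick (x), 50 wide (y); window 32 wide, 42 to 72 mm up. Grip the 28 mm strip above it across x; fingertips should stay above the window, where the branch goes. Origin: centre of underside, z up; looks the same after half a turn
- a3: loose bracket, shape a (see sample), 0.1 kg, 100 mm tall, in a black tray (floor 3 mm, rim 14), or absent; yaw within 0.25. Upright web 8 mm thick (x), 50 wide (y); window 32 wide, 42 to 72 mm up. Grip the 28 mm strip above it across x; fingertips should stay above the window, where the branch goes. Origin: centre of underside, z up; looks the same after half a turn
- sample_b: fixed aluminium sample of shape b: narrow stem (20 mm) over a round foot 58 mm across; 100 mm tall. One of the three samples stands on sample_pad and sets the job, the other two are put away on a black mat at the back, behind the vice. Origin: centre of the underside
- b1: loose bracket, shape b (see sample), 0.1 kg, 100 mm tall, in a black tray (floor 3 mm, rim 14), or absent; yaw within 0.25. Upright web 8 mm thick (x), 50 wide (y); window 32 wide, 42 to 72 mm up. Grip the 28 mm strip above it across x; fingertips should stay above the window, where the branch goes. Origin: centre of underside, z up; looks the same after half a turn
- b2: loose bracket, shape b (see sample), 0.1 kg, 100 mm tall, in a black tray (floor 3 mm, rim 14), or absent; yaw within 0.25. Upright web 8 mm thick (x), 50 wide (y); window 32 wide, 42 to 72 mm up. Grip the 28 mm strip above it across x; fingertips should stay above the window, where the branch goes. Origin: centre of underside, z up; looks the same after half a turn
- b3: loose bracket, shape b (see sample), 0.1 kg, 100 mm tall, in a black tray (floor 3 mm, rim 14), or absent; yaw within 0.25. Upright web 8 mm thick (x), 50 wide (y); window 32 wide, 42 to 72 mm up. Grip the 28 mm strip above it across x; fingertips should stay above the window, where the branch goes. Origin: centre of underside, z up; looks the same after half a turn
- sample_c: fixed aluminium sample of shape c: two legs with an open arch between them, on two separate runners 56 x 14 mm; 100 mm tall. One of the three samples stands on sample_pad and sets the job, the other two are put away on a black mat at the back, behind the vice. Origin: centre of the underside
- c1: loose bracket, shape c (see sample), 0.1 kg, 100 mm tall, in a black tray (floor 3 mm, rim 14), or absent; yaw within 0.25. Upright web 8 mm thick (x), 50 wide (y); window 32 wide, 42 to 72 mm up. Grip the 28 mm strip above it across x; fingertips should stay above the window, where the branch goes. Origin: centre of underside, z up; looks the same after half a turn
- c2: loose bracket, shape c (see sample), 0.1 kg, 100 mm tall, in a black tray (floor 3 mm, rim 14), or absent; yaw within 0.25. Upright web 8 mm thick (x), 50 wide (y); window 32 wide, 42 to 72 mm up. Grip the 28 mm strip above it across x; fingertips should stay above the window, where the branch goes. Origin: centre of underside, z up; looks the same after half a turn
- c3: loose bracket, shape c (see sample), 0.1 kg, 100 mm tall, in a black tray (floor 3 mm, rim 14), or absent; yaw within 0.25. Upright web 8 mm thick (x), 50 wide (y); window 32 wide, 42 to 72 mm up. Grip the 28 mm strip above it across x; fingertips should stay above the window, where the branch goes. Origin: centre of underside, z up; looks the same after half a turn
- sample_pad: black rubber pad 90 x 90 x 3 mm, fixed behind the right tray; the sample that counts stands on its middle. Origin: centre of the underside
- tree_base: fixed base plate 296 x 300 x 10 mm of the tree rack; origin under the tree's axis, its -x side (to the robot) is the open front. Grey sheet guards 160 mm high stand 148 mm from the axis at the back and both sides (sides reach 57 mm ahead of the axis): parts can be hung only at the front
- tree (a joint): angle of the turning tree (rad), counter-clockwise from above is positive, no stop within two turns, light friction (0.08 N m) holds it where it is left. At 0 the tag's branch faces the open front (base -x); at -pi/2 branch1, at pi branch2, at +pi/2 branch3 does
- tree_grip (a point): on the tree's axis, 268 mm above the bench: the middle of the upright flat black grip bar on top of the tree (44 mm long, 12 mm thick, from 241 to 285 mm high). At joint 0 its length lies along the base's x. Gripped across its thickness from above it turns the tree
- tag (a point): on the branch that carries a fixed black tag puck and takes no bracket, 95 mm from the axis, on the rod's middle line, 204 mm high
- branch1 (a point): hanging place of a free branch: on the rod's middle line, 95 mm from the axis, 204 mm high. The 10 mm rod points outward and rises 8 degrees outward; a crossbar (46 x 12 mm) stops parts 80 mm from the axis, a ball (16 mm) ends it at 117 mm. The window goes over the ball from outside, web square to the rod; a hanging bracket's underside is 138 mm high, its top 238
- branch2 (a point): hanging place of a free branch: on the rod's middle line, 95 mm from the axis, 204 mm high. The 10 mm rod points outward and rises 8 degrees outward; a crossbar (46 x 12 mm) stops parts 80 mm from the axis, a ball (16 mm) ends it at 117 mm. The window goes over the ball from outside, web square to the rod; a hanging bracket's underside is 138 mm high, its top 238
- branch3 (a point): hanging place of a free branch: on the rod's middle line, 95 mm from the axis, 204 mm high. The 10 mm rod points outward and rises 8 degrees outward; a crossbar (46 x 12 mm) stops parts 80 mm from the axis, a ball (16 mm) ends it at 117 mm. The window goes over the ball from outside, web square to the rod; a hanging bracket's underside is 138 mm high, its top 238
- trigger (a joint): angle of the reader's trigger (rad): 0 let go, 0.24 squeezed fully home; its spring takes about 8 N at the squeeze height
- reader: fixed tag reader clamped upside down on a stand, its pistol grip pointing up and its muzzle (-x) towards the front of the tree. Origin: centre of the stand's underside, foot 110 x 85 mm. The grip is 24 mm deep (x from 0 to +24 mm), 28 mm wide (y), from 92 to 180 mm high
- squeeze (a point): 152 mm above the bench, at reader x = y = 0: the height to squeeze at. Along reader x the grip's rear face is at +24 mm, the trigger's front face at -26 mm let go and about -13 when home; the trigger is 18 mm wide, hinged at its foot 98 mm high, top 170 mm high. Close on grip and trigger together from above, along reader x
- jar: bystander: small round jar 50 mm across, 26 mm high, loose; leave alone

How it is judged (in metres and radians):
On the way, in this order (a step that is already met when the one before it is completed fails the run):
1. every bracket of the sample's shape hangs on the tree by its window, one to a branch ((horizontal distance between sample_a and sample_pad above 0.05 m or ((height (world z) of a1 between 0.12 and 0.155 m and (horizontal distance between a1 and branch1 below 0.035 m or horizontal distance between a1 and branch2 below 0.035 m or horizontal distance between a1 and branch3 below 0.035 m) and angle between a1's own z axis and vertical below 0.4 rad and linear speed of a1 below 0.05 m/s) and (height (world z) of a2 between 0.12 and 0.155 m and (horizontal distance between a2 and branch1 below 0.035 m or horizontal distance between a2 and branch2 below 0.035 m or horizontal distance between a2 and branch3 below 0.035 m) and angle between a2's own z axis and vertical below 0.4 rad and linear speed of a2 below 0.05 m/s) and (height (world z) of a3 between 0.12 and 0.155 m and (horizontal distance between a3 and branch1 below 0.035 m or horizontal distance between a3 and branch2 below 0.035 m or horizontal distance between a3 and branch3 below 0.035 m) and angle between a3's own z axis and vertical below 0.4 rad and linear speed of a3 below 0.05 m/s) and distance between a1 and a2 above 0.06 m and distance between each of a1, a2 and a3 above 0.06 m)) and (horizontal distance between sample_a and sample_pad below 0.05 m or ((height (world z) of a1 below 0.03 m and angle between a1's own z axis and vertical below 0.3 rad) and (height (world z) of a2 below 0.03 m and angle between a2's own z axis and vertical below 0.3 rad) and (height (world z) of a3 below 0.03 m and angle between a3's own z axis and vertical below 0.3 rad))) and (horizontal distance between sample_b and sample_pad above 0.05 m or ((height (world z) of b1 between 0.12 and 0.155 m and (horizontal distance between b1 and branch1 below 0.035 m or horizontal distance between b1 and branch2 below 0.035 m or horizontal distance between b1 and branch3 below 0.035 m) and angle between b1's own z axis and vertical below 0.4 rad and linear speed of b1 below 0.05 m/s) and (height (world z) of b2 between 0.12 and 0.155 m and (horizontal distance between b2 and branch1 below 0.035 m or horizontal distance between b2 and branch2 below 0.035 m or horizontal distance between b2 and branch3 below 0.035 m) and angle between b2's own z axis and vertical below 0.4 rad and linear speed of b2 below 0.05 m/s) and (height (world z) of b3 between 0.12 and 0.155 m and (horizontal distance between b3 and branch1 below 0.035 m or horizontal distance between b3 and branch2 below 0.035 m or horizontal distance between b3 and branch3 below 0.035 m) and angle between b3's own z axis and vertical below 0.4 rad and linear speed of b3 below 0.05 m/s) and distance between b1 and b2 above 0.06 m and distance between each of b1, b2 and b3 above 0.06 m)) and (horizontal distance between sample_b and sample_pad below 0.05 m or ((height (world z) of b1 below 0.03 m and angle between b1's own z axis and vertical below 0.3 rad) and (height (world z) of b2 below 0.03 m and angle between b2's own z axis and vertical below 0.3 rad) and (height (world z) of b3 below 0.03 m and angle between b3's own z axis and vertical below 0.3 rad))) and (horizontal distance between sample_c and sample_pad above 0.05 m or ((height (world z) of c1 between 0.12 and 0.155 m and (horizontal distance between c1 and branch1 below 0.035 m or horizontal distance between c1 and branch2 below 0.035 m or horizontal distance between c1 and branch3 below 0.035 m) and angle between c1's own z axis and vertical below 0.4 rad and linear speed of c1 below 0.05 m/s) and (height (world z) of c2 between 0.12 and 0.155 m and (horizontal distance between c2 and branch1 below 0.035 m or horizontal distance between c2 and branch2 below 0.035 m or horizontal distance between c2 and branch3 below 0.035 m) and angle between c2's own z axis and vertical below 0.4 rad and linear speed of c2 below 0.05 m/s) and (height (world z) of c3 between 0.12 and 0.155 m and (horizontal distance between c3 and branch1 below 0.035 m or horizontal distance between c3 and branch2 below 0.035 m or horizontal distance between c3 and branch3 below 0.035 m) and angle between c3's own z axis and vertical below 0.4 rad and linear speed of c3 below 0.05 m/s) and distance between c1 and c2 above 0.06 m and distance between each of c1, c2 and c3 above 0.06 m)) and (horizontal distance between sample_c and sample_pad below 0.05 m or ((height (world z) of c1 below 0.03 m and angle between c1's own z axis and vertical below 0.3 rad) and (height (world z) of c2 below 0.03 m and angle between c2's own z axis and vertical below 0.3 rad) and (height (world z) of c3 below 0.03 m and angle between c3's own z axis and vertical below 0.3 rad)))), for 0.2 s.
2. the trigger is squeezed home while the tag faces the open front (x of tag in the frame of tree_base below -0.08 m and y of tag in the frame of tree_base between -0.035 and 0.035 m and value of joint trigger above 0.19 rad), for 0.1 s.
3. the trigger is let go (value of joint trigger below 0.04 rad), for 0.2 s.
At the end, for the whole second after the job is handed in: All brackets of the sample's shape hang still, tilt < 0.4 rad, underside 120-155 mm high, within 35 mm (level) of a free branch point, one to a branch; the others stand (tilt < 0.3 rad, underside below 30 mm); tag > 80 mm ahead of the axis, within 35 mm sideways (base frame); trigger < 0.04 rad (all of step 1 and x of tag in the frame of tree_base below -0.08 m and y of tag in the frame of tree_base between -0.035 and 0.035 m and value of joint trigger below 0.04 rad); the robot touches nothing.
It fails at once if the loose jar is pushed more than 50 mm (distance of jar from where it was at the start of the episode above 0.05 m).
Of a1, a2, a3 only 2 to 3 are there at a start; the rules pass over those that are not, and their reading is None.
Of b1, b2, b3 only 2 to 3 are there at a start; the rules pass over those that are not, and their reading is None.
Of c1, c2, c3 only 2 to 3 are there at a start; the rules pass over those that are not, and their reading is None.
At some moment in a run one of a1, a2, a3, b1, b2, b3, c1, c2, c3 may be knocked a few centimetres aside while the robot is not near it.
Once in a run the grip may slacken for a moment while it holds something.
It also fails if it takes over 210 s, if anything falls off the work surface, if the arm or the gripper's body presses on something with over 40 N, if the wrist force passes 120 N, or if a joint passes its speed limit or range.

## Working session

There is one attempt and no reset: what is moved stays moved. The work goes in short steps, Python scripts to look and compute and a shell command to move; the robot and the scene stay as the last step left them, time stands still between calls to the robot, and variables do not carry over. Pictures are saved under pics/ and viewed, at most 14 in all, crops included, and the job is handed in when it is done.

```bash
ls; mkdir -p pics
python3 - <<'E'
from workcell import env
import cv2,numpy as np
print(env.read_state())
for n in ["scene","top"]:
    c=env.read_camera(n)
    cv2.imwrite(f"pics/{n}0.png",c["img"][:,:,::-1]); np.savez(f"{n}0.npz",**c)
    print(n,c["fx"],c["fy"],c["cx"],c["cy"],c["camera_from_world"].round(3).tolist())
E
```

```text
pics
{'clock': 0.0, 'joint_positions': array([ 1.50017118,  0.501873  , -0.42679664,  1.5514743 ,  0.22077899,
        1.13830331, -0.21027048]), 'qd': array([-3.21903335e-06,  2.16476625e-04, -2.31742956e-05, -1.36131911e-03,
        9.04069455e-04,  2.03134253e-04, -7.08312856e-04]), 'tau': array([-9.90167837e-05, -5.69523454e+01, -5.81630856e+00, -2.80948341e+01,
        1.05497488e-02,  1.19601586e-02,  6.75937190e-05]), 'position': array([ 212.71358003, -613.45451729,  230.23395346]), 'ee_rot': array([ 9.86094837e-01,  1.66180533e-01, -1.21727649e-04, -9.94414607e-04]), 'wrist_force': array([-0.0475752 ,  0.21507141, -0.47864735]), 'wrist_torque': array([ 0.03799498, -0.0358671 ,  0.00821692]), 'finger_force': 0.0, 'grip_width': 85.18285566091751}
scene 489.7072752668007 489.7072752668007 328.3112078637628 205.72008675779853 [[0.581, -0.814, -0.009, -325.52], [-0.463, -0.321, -0.826, 408.832], [0.669, 0.484, -0.564, 1376.742], [0.0, 0.0, 0.0, 1.0]]
top 484.39324404443926 484.39324404443926 316.37098635633254 201.45134067610883 [[-0.015, -0.999, -0.028, 8.926], [-0.992, 0.018, -0.123, 599.078], [0.124, 0.026, -0.992, 1527.469], [0.0, 0.0, 0.0, 1.0]]
```

View pics/scene0.png

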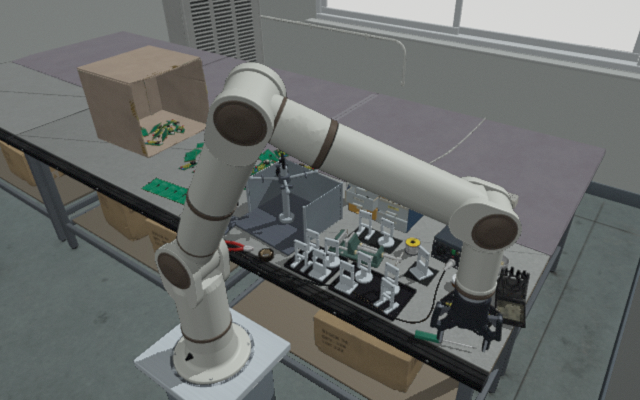

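View pics/top0.png

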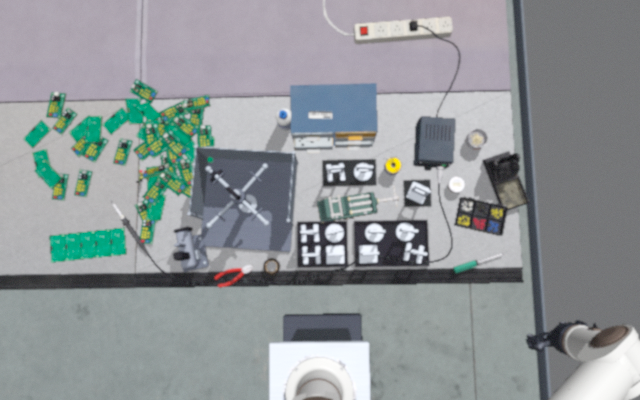

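Run:
```python
import cv2,numpy as np
t=cv2.imread("pics/top0.png"); 
cv2.imwrite("pics/topc.png",cv2.resize(t[140:280,170:445],(800,407),interpolation=cv2.INTER_CUBIC))
s=cv2.imread("pics/scene0.png")
cv2.imwrite("pics/scenec.png",cv2.resize(s[145:325,225:445],(733,600),interpolation=cv2.INTER_CUBIC))
```

```text
(no output)
```

View pics/topc.png

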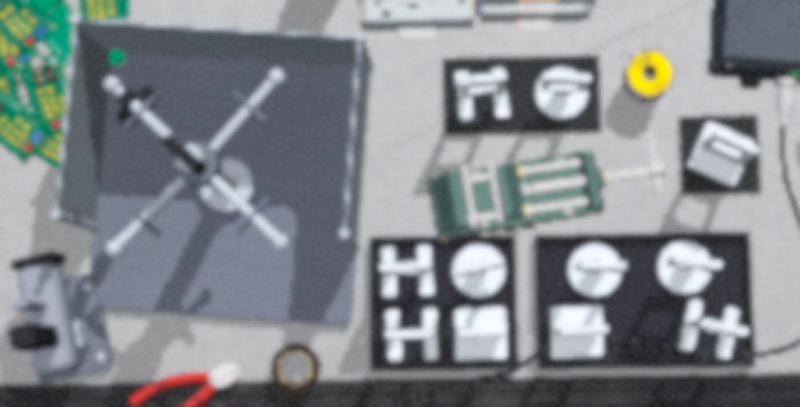

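View pics/scenec.png

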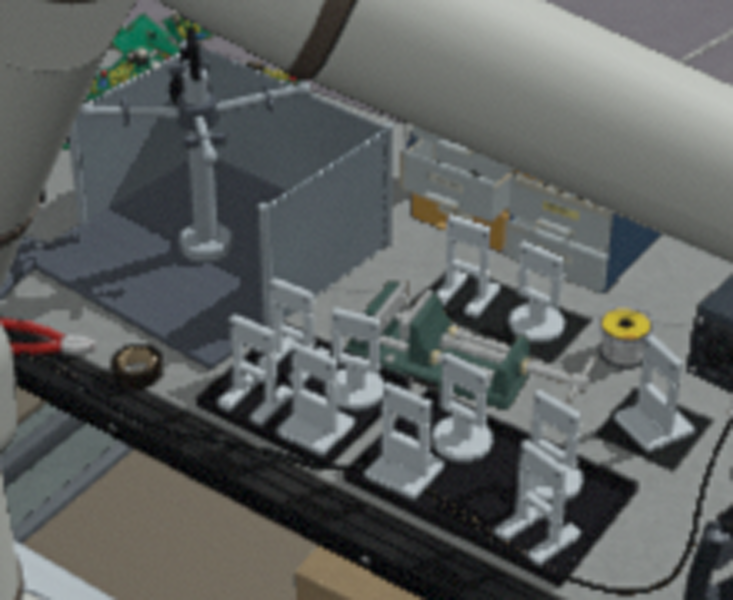

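```bash
cat > h.py <<'E'
import numpy as np,cv2,sys
from scipy.spatial.transform import Rotation as R
def cloud(c):
    z=c["range_z"].astype(float); v,u=np.indices(z.shape)
    P=np.stack([(u-c["cx"])/c["fx"]*z,(v-c["cy"])/c["fy"]*z,z],-1)
    T=np.linalg.inv(c["camera_from_world"]); W=P@T[:3,:3].T+T[:3,3]
    W[z==0]=np.nan; return W
def ray(c,u,v,zp):
    T=np.linalg.inv(c["camera_from_world"]); d=T[:3,:3]@[(u-c["cx"])/c["fx"],(v-c["cy"])/c["fy"],1]
    return T[:3,3]+d*(zp-T[2,3])/d[2]
def proj(c,p):
    q=(c["camera_from_world"]@np.r_[p,1])[:3]; return c["fx"]*q[0]/q[2]+c["cx"],c["fy"]*q[1]/q[2]+c["cy"]
def wcloud(c,s):
    z=c["range_z"].astype(float); v,u=np.indices(z.shape); x=u-c["cx"];y=v-c["cy"]; r=np.hypot(x,y)+1e-9; th=r/c["fx"]
    t=np.tan(np.clip(th,0,1.4)); P=np.stack([x/r*t*z,y/r*t*z,z],-1)
    M=c["tool_from_camera"]; P=P@M[:3,:3].T+M[:3,3]
    W=P@R.from_quat(s["ee_rot"]).as_matrix().T+s["position"]; W[(z==0)|(th>1.2)]=np.nan; return W
def wrist():
    from workcell import env
    s=env.read_state(); c=env.read_camera("wrist"); return c,wcloud(c,s),s
def plan(x,y,z,yaw=None):
    "delta in tool axes; yaw = world direction (deg) of tool x"
    from workcell import env
    s=env.read_state(); Rm=R.from_quat(s["ee_rot"])
    d=Rm.inv().apply(np.array([x,y,z])-s["position"])/100
    tx=Rm.as_matrix()[:,0]; cy=np.degrees(np.arctan2(tx[1],tx[0]))
    print("t%.1f"%s["clock"],"pos",s["position"].round(1),"yaw %.1f"%cy,"xyz",d.round(3))
    if yaw is not None:
        T=R.from_euler('z',yaw,degrees=True)*R.from_quat([1,0,0,0]); print("dr",((Rm.inv()*T).as_rotvec(degrees=True)/120).round(4))
E
python3 - <<'E'
from h import *
c=dict(np.load("top0.npz")); W=cloud(c); z=W[...,2]
print("bench", np.nanmedian(z[225:235,345:350]), "nan", np.isnan(z).mean())
m=((z>88)&(z<112)&(W[...,0]<750)).astype(np.uint8)
n,l,st,ce=cv2.connectedComponentsWithStats(m)
for i in range(1,n):
    if st[i,4]>8:
        p=W[l==i]; q=p[:,:2]-p[:,:2].mean(0); w,V=np.linalg.eigh(q.T@q); a=np.degrees(np.arctan2(V[1,1],V[0,1]))
        print(ce[i].round(1),st[i,4],p.mean(0).round(1),"ang %.0f"%a)
print('high')
m=((z>225)&(W[...,0]<800)&(W[...,0]>300)&(W[...,1]>0)).astype(np.uint8)
n,l,st,ce=cv2.connectedComponentsWithStats(m)
for i in range(1,n):
    if st[i,4]>3:
        p=W[l==i]; print(ce[i].round(1),st[i,4],p.mean(0).round(1),p.min(0).round(),p.max(0).round())
for nm,(u,v) in dict(axis=(236,198),grip=(233.5,193),tag=(216,176),fl=(208.5,225),fr=(267,223),bl=(208,168),br=(266,166),reader=(185,247),jar=(271,266)).items():
    print(nm,W[int(v),int(u)].round(),ray(c,u,v,0).round(),ray(c,u,v,204).round())
E
```

```text
bench 2.69099732093116 nan 0.004078125
[638.2 155.7] 59 [ 716.2 -999.4   94. ] ang 179
[436.8 155.2] 407 [ 730.8 -381.4   94.1] ang 87
[197.8 184.6] 133 [651.5 367.9 101. ] ang 175
[262.5 155.1] 97 [741.6 164.8  99. ] ang 85
[503.7 158.5] 12 [ 716.3 -588.2   92.5] ang 147
[514.3 162.7] 17 [ 702.2 -619.8   93.2] ang -147
[503.  166.2] 21 [ 692.1 -584.7   92.2] ang -162
[335.6 167. ] 52 [698.6 -64.3 100. ] ang 95
[364.5 166.4] 54 [ 698.5 -154.5  101. ] ang 86
[294. 171.] 9 [688.5  65.8 100.3] ang 175
[422.4 188.4] 53 [ 625.9 -331.3   99.3] ang 64
[292.  196.5] 10 [608.1  72.8 100.5] ang 176
[185.1 245.4] 352 [462.4 407.2  92.6] ang -168
[334.7 231. ] 47 [498.8 -57.8 100.4] ang 104
[409.  229.7] 45 [ 498.8 -285.   100.6] ang 82
[308.8 231.3] 44 [499.1  22.  101.2] ang 94
[376.8 231. ] 48 [ 496.7 -186.5  100.6] ang 88
[418.3 252.2] 49 [ 430.  -310.5  100.5] ang 77
[310.6 254.4] 40 [428.3  17.4 101.9] ang 93
[335.2 254. ] 48 [428.5 -57.7 101.2] ang 90
[370.  253.1] 51 [ 429.5 -164.   100.9] ang 91
[324.  379.3] 29 [ 59.  -17.2  96.5] ang 73
high
[233.6 192.9] 111 [598.  221.5 269.7] [582. 206. 225.] [616. 239. 291.]
axis [582. 212. 282.] [620. 267.   0.] [593. 227. 204.]
grip [596. 220. 284.] [637. 276.   0.] [608. 235. 204.]
tag [658. 286. 207.] [696. 335.   0.] [659. 287. 204.]
fl [515. 305. 215.] [532. 358.   0.] [516. 307. 204.]
fr [518. 136. 212.] [535. 164.   0.] [519. 138. 204.]
bl [681. 308. 215.] [724. 362.   0.] [683. 310. 204.]
br [684. 140. 208.] [726. 167.   0.] [685. 140. 204.]
reader [457. 408.  91.] [461. 435.   0.] [454. 374. 204.]
jar [394. 151.   1.] [394. 151.   0.] [396. 126. 204.]
```

Run:
```python
from h import *
plan(400,-400,260,90); plan(429,-164,230,90)
```

```text
t0.1 pos [ 212.7 -613.5  230.4] yaw 19.1 xyz [ 2.469 -1.404 -0.294]
dr [-7.000e-04 -5.000e-04 -5.906e-01]
t0.1 pos [ 212.7 -613.5  230.4] yaw 19.1 xyz [ 3.517 -3.538  0.01 ]
dr [-7.000e-04 -5.000e-04 -5.906e-01]
```

```bash
python3 -m crank '{"xyz":[[0.5,-0.3,-0.2],[1,-0.6,-0.3],[1,-0.6,-0.3],[1,-0.6,-0.3]],"dr":[[0,0,0],[0,0,0],[0,0,0],[0,0,0]],"jaw":[0.3,0.3,0.3,0.3]}' 60
python3 -m crank '{"xyz":[[0.5,-0.4,0],[1,-0.8,0],[1,-0.8,0],[1,-0.8,0],[1,-0.8,0],[1,-0.8,0],[1,-0.8,0],[1,-0.8,0],[1,-0.8,0],[1,-0.8,0],[1,-0.8,0]],"dr":[[0,0,-0.06],[0,0,-0.12],[0,0,-0.2],[0,0,-0.26],[0,0,-0.33],[0,0,-0.4],[0,0,-0.46],[0,0,-0.53],[0,0,-0.59],[0,0,-0.59],[0,0,-0.59]],"jaw":[0.3,0.3,0.3,0.3,0.3,0.3,0.3,0.3,0.3,0.3,0.3]}'
python3 -c "
from h import *
plan(429,-164,230,90)
from workcell import env
print(env.read_state()['joint_positions'].round(2))"
```

```text
clock: 0.5
position: [291.9, -521.4, 262.3]
ee_rot: [0.985, 0.17, 0.001, 0.0]
wrist_force: [-0.5, -0.2, 0.1]
grip_width: 59.8
finger_force: 0.0
clock: 1.6
position: [355.2, -417.0, 260.8]
ee_rot: [0.709, 0.705, 0.0, -0.0]
wrist_force: [1.3, -0.5, -0.5]
grip_width: 59.6
finger_force: 0.0
t1.6 pos [ 355.2 -417.   260.8] yaw 89.6 xyz [2.535 0.723 0.309]
dr [-0.0003 -0.0003 -0.0029]
[ 1.43  0.34 -0.76  1.77  0.26  1.13  0.58]
```

```bash
python3 -m crank '{"xyz":[[0.4,0.15,0],[0.8,0.3,0.1],[1,0.4,0.15],[1,0.4,0.15]],"dr":[[0,0,0],[0,0,0],[0,0,0],[0,0,0]],"jaw":[0.3,0.3,0.3,0.3]}'
python3 -m crank '{"xyz":[[0.4,0.1,0],[0.8,0.2,0.1],[1,0.3,0.15],[1,0.3,0.15]],"dr":[[0,0,0],[0,0,0],[0,0,0],[0,0,0]],"jaw":[0.3,0.3,0.3,0.3]}'
python3 -m crank '{"xyz":[[0.3,0.0,0],[0.5,0,0],[0.5,0,0],[0.5,0,0]],"dr":[[0,0,0],[0,0,0],[0,0,0],[0,0,0]],"jaw":[0.3,0.3,0.3,0.3]}'
python3 - <<'E'
from h import *
plan(429,-164,230,90)
c,W,s=wrist(); print(c["fx"],c["cx"],c["cy"],c["tool_from_camera"].round(2).tolist())
print(s['joint_positions'].round(2))
cv2.imwrite("pics/w1.png",c["img"][:,:,::-1]); np.savez("w1.npz",W=W)
z=W[...,2]; print(np.nanmin(z),np.isnan(z).mean())
m=((z>85)&(z<115)).astype(np.uint8)
n,l,st,ce=cv2.connectedComponentsWithStats(m)
for i in range(1,n):
    if st[i,4]>30:
        p=W[l==i]; q=p[:,:2]-p[:,:2].mean(0); w,V=np.linalg.eigh(q.T@q); print(ce[i].round(),st[i,4],p.mean(0).round(1),(p[:,:2].min(0).round(),p[:,:2].max(0).round()),"ang %.1f"%np.degrees(np.arctan2(V[1,1],V[0,1])))
E
```

```text
clock: 2.0
position: [397.5, -312.6, 246.0]
ee_rot: [0.706, 0.708, 0.0, -0.0]
wrist_force: [0.1, -0.2, 0.1]
grip_width: 59.5
finger_force: 0.0
clock: 2.4
position: [427.2, -214.0, 231.2]
ee_rot: [0.707, 0.707, 0.0, -0.0]
wrist_force: [-0.2, -0.6, -0.0]
grip_width: 60.0
finger_force: 0.0
clock: 2.8
position: [426.3, -168.2, 231.6]
ee_rot: [0.708, 0.706, -0.0, 0.001]
wrist_force: [-0.5, -0.3, -0.0]
grip_width: 60.1
finger_force: 0.0
t2.8 pos [ 426.3 -168.2  231.6] yaw 89.8 xyz [0.042 0.026 0.016]
dr [ 0.0001  0.0006 -0.0017]
309.70691628693146 319.64671110045936 197.7353678095857 [[0.0, -0.96, -0.29, 74.39], [1.0, 0.0, 0.0, -0.77], [-0.0, -0.29, 0.96, -142.77], [0.0, 0.0, 0.0, 1.0]]
[ 1.13  0.21 -0.9   2.    0.2   1.02  0.13]
-766.7979051417585 0.00494140625
[322.   7.] 153 [428.7  -2.8  99.5] (array([424.,  -7.]), array([433.,   4.])) ang 98.9
[399.   6.] 173 [498.5   2.7  97.4] (array([494.,  -2.]), array([504.,  12.])) ang 111.8
[579.   2.] 101 [730.4  60.9  97.9] (array([721.,  58.]), array([736.,  65.])) ang 158.5
[604.  99.] 3885 [781. -51. 100.] (array([ 759., -191.]), array([83
[... 242 characters left out ...]
, -82.]), array([507., -33.])) ang 102.8
[563.  99.] 624 [696.6 -64.7  97. ] (array([691., -90.]), array([705., -40.])) ang 94.9
[324. 183.] 527 [ 429.5 -162.4  102.1] (array([ 425., -190.]), array([ 434., -139.])) ang 91.0
[556. 176.] 594 [ 696.6 -153.5   96.8] (array([ 692., -180.]), array([ 705., -129.])) ang 86.4
[393. 204.] 619 [ 495.8 -184.4   99.5] (array([ 491., -211.]), array([ 502., -161.])) ang 85.8
[324. 310.] 397 [ 430.4 -306.1   99.5] (array([ 421., -336.]), array([ 439., -286.])) ang 75.8
[554. 316.] 2941 [ 780.9 -367.8   94.4] (array([ 708., -446.]), array([ 860., -322.])) ang 154.1
[382. 304.] 138 [ 494.  -300.7   98.2] (array([ 491., -310.]), array([ 500., -290.])) ang 90.1
```

View pics/w1.png

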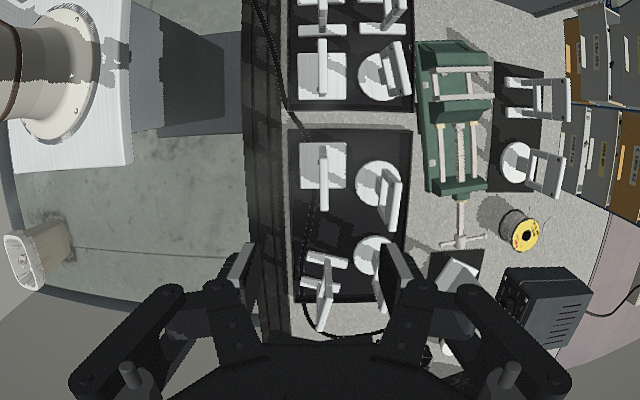

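```bash
python3 -m crank '{"xyz":[[0.04,0.03,0],[0.04,0.03,0.3],[0.04,0.03,0.6],[0.04,0.03,0.9],[0.04,0.03,0.9]],"dr":[[0,0,0],[0,0,0],[0,0,0],[0,0,0],[0,0,0]],"jaw":[0.5,0.5,0.5,0.5,0.5]}' 60
python3 -c "
from h import *
plan(429.5,-163.5,79,90)"
```

```text
clock: 3.35
position: [426.6, -162.1, 138.1]
ee_rot: [0.708, 0.706, -0.001, -0.003]
wrist_force: [-0.5, 0.2, 0.2]
grip_width: 42.7
finger_force: 0.0
t3.4 pos [ 426.6 -162.1  138.1] yaw 89.8 xyz [-0.016  0.032  0.591]
dr [-0.0029 -0.0018 -0.0013]
```

```bash
python3 -m crank '{"xyz":[[-0.015,0.03,0.2],[-0.015,0.03,0.4],[-0.015,0.03,0.59],[-0.015,0.03,0.59],[-0.015,0.03,0.59]],"dr":[[0,0,0],[0,0,0],[0,0,0],[0,0,0],[0,0,0]],"jaw":[0.5,0.5,0.5,0.5,0.5]}' 60
python3 -c "
from h import *
plan(429.5,-163.5,79,90)"
python3 -m crank '{"xyz":[[0,0,0],[0,0,0],[0,0,0],[0,0,0],[0,0,0],[0,0,0],[0,0,0],[0,0,0]],"dr":[[0,0,0],[0,0,0],[0,0,0],[0,0,0],[0,0,0],[0,0,0],[0,0,0],[0,0,0]],"jaw":[1,1,1,1,1,1,1,1]}' 60
```

```text
clock: 3.85
position: [433.2, -164.3, 83.3]
ee_rot: [0.708, 0.706, 0.0, 0.0]
wrist_force: [0.7, 0.8, 0.0]
grip_width: 42.7
finger_force: 0.0
t3.9 pos [ 433.2 -164.3   83.3] yaw 89.9 xyz [ 0.007 -0.037  0.043]
dr [ 0.0003  0.0001 -0.0008]
clock: 4.65
position: [432.6, -164.2, 82.8]
ee_rot: [0.708, 0.707, -0.0, 0.0]
wrist_force: [-2.2, -0.0, 6.5]
grip_width: 6.7
finger_force: 63.2
```

```bash
python3 -m crank '{"xyz":[[0,0,0],[0,0,0],[0,0,0],[0,0,0],[0.005,-0.02,0.05],[0.005,-0.02,0.05],[0.005,-0.02,0.05],[0.005,-0.02,0.05],[0.005,-0.02,0.05]],"dr":[[0,0,0],[0,0,0],[0,0,0],[0,0,0],[0,0,0],[0,0,0],[0,0,0],[0,0,0],[0,0,0]],"jaw":[0.6,0.6,0.6,0.6,0.6,0.6,0.6,0.6,0.6]}' 60
python3 -m crank '{"xyz":[[0,0,0],[0,0,0],[0,0,0],[0,0,0],[0,0,0],[0,0,0],[0,0,0],[0,0,0]],"dr":[[0,0,0],[0,0,0],[0,0,0],[0,0,0],[0,0,0],[0,0,0],[0,0,0],[0,0,0]],"jaw":[1,1,1,1,1,1,1,1]}' 80
python3 -m crank '{"xyz":[[0,0,-0.03],[0,0,-0.1],[0,0,-0.2],[0,0,-0.3],[0,0,-0.3]],"dr":[[0,0,0],[0,0,0],[0,0,0],[0,0,0],[0,0,0]],"jaw":[1,1,1,1,1]}'
```

```text
clock: 5.55
position: [430.5, -163.4, 77.4]
ee_rot: [0.708, 0.707, 0.0, 0.0]
wrist_force: [-0.2, -0.3, -0.0]
grip_width: 34.1
finger_force: 0.0
clock: 6.35
position: [430.4, -163.4, 77.3]
ee_rot: [0.708, 0.707, 0.0, -0.0]
wrist_force: [0.2, 0.2, -1.5]
grip_width: 6.7
finger_force: 78.9
clock: 6.85
position: [431.7, -163.9, 109.1]
ee_rot: [0.708, 0.707, 0.0, 0.002]
wrist_force: [1.1, -1.0, -0.4]
grip_width: 6.7
finger_force: 79.0
```

Tree must be turned first; set the bracket back down, then go to the tree.

```bash
python3 -m crank '{"xyz":[[0,0,0.1],[0,0,0.2],[0,0,0.28],[0,0,0.32],[0,0,0.32],[0,0,0.32]],"dr":[[0,0,0],[0,0,0],[0,0,0],[0,0,0],[0,0,0],[0,0,0]],"jaw":[1,1,1,1,1,1]}'
python3 -m crank '{"xyz":[[0,0,0],[0,0,0],[0,0,0],[0,0,-0.2],[0,0,-0.6],[0,0,-1],[0,0,-1],[0,0,-1]],"dr":[[0,0,0],[0,0,0],[0,0,0],[0,0,0],[0,0,0],[0,0,0],[0,0,0],[0,0,0]],"jaw":[0.6,0.6,0.6,0.6,0.6,0.6,0.6,0.6]}'
python3 -m crank '{"xyz":[[0.4,0,-0.5],[0.7,0.2,-1],[1,0.4,-1],[1,0.5,-1],[1,0.5,-1]],"dr":[[0,0,0],[0,0,0],[0,0,0],[0,0,0],[0,0,0]],"jaw":[0.3,0.3,0.3,0.3,0.3]}'
python3 -c "
from h import *
plan(600,222,330,46.5)"
```

```text
clock: 7.45
position: [429.9, -163.2, 77.0]
ee_rot: [0.707, 0.707, -0.002, -0.0]
wrist_force: [-11.9, 3.2, 38.9]
grip_width: 6.3
finger_force: 85.1
clock: 8.25
position: [430.7, -164.0, 175.6]
ee_rot: [0.708, 0.706, -0.0, 0.001]
wrist_force: [-0.6, -0.4, 0.0]
grip_width: 34.2
finger_force: 0.0
clock: 8.75
position: [481.5, -61.9, 274.6]
ee_rot: [0.706, 0.708, 0.001, -0.001]
wrist_force: [0.8, -0.1, -0.6]
grip_width: 59.9
finger_force: 0.0
t8.8 pos [481.5 -61.9 274.6] yaw 90.1 xyz [ 2.837  1.191 -0.549]
dr [-3.000e-04 -7.000e-04  3.635e-01]
```

```bash
python3 -m crank '{"xyz":[[0.4,0.15,-0.2],[0.8,0.3,-0.4],[1,0.4,-0.55],[1,0.4,-0.55]],"dr":[[0,0,0],[0,0,0],[0,0,0],[0,0,0]],"jaw":[0.3,0.3,0.3,0.3]}'
python3 -m crank '{"xyz":[[0.4,0.15,0],[0.8,0.3,0],[1,0.4,0],[1,0.4,0]],"dr":[[0,0,0],[0,0,0],[0,0,0],[0,0,0]],"jaw":[0.3,0.3,0.3,0.3]}'
python3 -m crank '{"xyz":[[0.4,0.15,0],[0.6,0.3,0],[0.83,0.4,0],[0.83,0.4,0],[0.83,0.4,0],[0.83,0.4,0],[0.83,0.4,0]],"dr":[[0,0,0.06],[0,0,0.13],[0,0,0.2],[0,0,0.26],[0,0,0.33],[0,0,0.363],[0,0,0.363]],"jaw":[0.3,0.3,0.3,0.3,0.3,0.3,0.3]}'
python3 - <<'E'
from h import *
plan(600,222,330,46.5)
c,W,s=wrist(); print(s['joint_positions'].round(2))
cv2.imwrite("pics/w2.png",c["img"][:,:,::-1]); np.savez("w2.npz",W=W)
E
```

```text
clock: 9.15
position: [521.1, 39.5, 330.4]
ee_rot: [0.706, 0.708, 0.001, -0.001]
wrist_force: [-0.8, 0.4, -0.3]
grip_width: 59.9
finger_force: 0.0
clock: 9.55
position: [559.8, 137.9, 327.6]
ee_rot: [0.706, 0.708, -0.001, -0.002]
wrist_force: [-0.1, 0.4, 0.3]
grip_width: 59.4
finger_force: 0.0
clock: 10.25
position: [600.6, 215.9, 328.2]
ee_rot: [0.92, 0.392, -0.002, 0.001]
wrist_force: [-0.1, -0.9, -0.2]
grip_width: 59.8
finger_force: 0.0
t10.2 pos [600.6 215.9 328.2] yaw 46.2 xyz [ 0.04  -0.046 -0.018]
dr [ 0.      0.002  -0.0026]
[ 0.16  0.48 -0.79  1.45  0.35  1.35 -1.42]
```

View pics/w2.png

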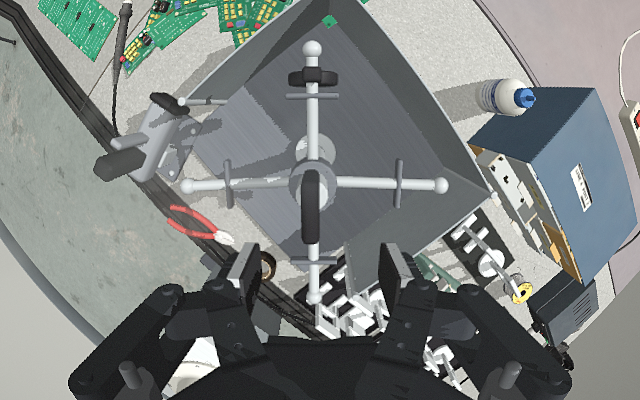

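Run:
```python
from h import *
W=np.load("w2.npz")["W"]; z=W[...,2]; d=np.hypot(W[...,0]-600,W[...,1]-222)
def fit(m,nm):
    p=W[m]; p=p[~np.isnan(p[:,0])]; q=p[:,:2]-p[:,:2].mean(0); w,V=np.linalg.eigh(q.T@q); print(nm,len(p),p.mean(0).round(1),"ang %.1f"%np.degrees(np.arctan2(V[1,1],V[0,1])),np.ptp(q@V,axis=0).round(1))
v,u=np.indices(z.shape); front=v<300
fit((z>270)&(z<300)&(d<40)&front,"bar")
for a in (46.5,136.5,226.5,316.5):
    e=np.array([np.cos(np.radians(a)),np.sin(np.radians(a))]); r=(W[...,0]-600)*e[0]+(W[...,1]-222)*e[1]; t=-(W[...,0]-600)*e[1]+(W[...,1]-222)*e[0]
    m=(r>35)&(r<125)&(abs(t)<9)&(z>192)&(z<240); fit(m,a); print(" t",np.nanmedian(t[m&(r<75)]).round(1),np.nanmedian(t[m&(r>85)]).round(1))
# guards tops
m=(z>150)&(z<165)
fit(m&(W[...,0]>700)&(abs(W[...,1]-222)<130),"back guard")
fit(m&(W[...,1]>330)&(W[...,0]>560)&(W[...,0]<730)&(W[...,1]<400),"left guard")
fit(m&(W[...,1]<110)&(W[...,0]>540)&(W[...,0]<730)&(W[...,1]>40),"right guard")
m=(z>60)&(z<200)&(W[...,0]<540)&(W[...,0]>350)&(W[...,1]>330)&(W[...,1]<520)
for lo in range(60,200,15): 
    k=m&(z>=lo)&(z<lo+15)
    if k.sum()>20: fit(k,"reader%d"%lo)
np.savez("w2m.npz",m=m)
```

```text
bar 1157 [601.3 226.9 283.9] ang 46.0 [11.3 42.7]
46.5 1412 [655.8 283.6 209.4] ang 46.2 [18.  89.3]
 t 2.2 1.7
136.5 1141 [543.3 279.1 206.4] ang 136.2 [17.6 89.5]
 t -2.8 -3.1
226.5 722 [539.  160.6 207.9] ang 45.2 [17.7 63.5]
 t -1.7 -2.9
316.5 1121 [658.2 169.6 206.9] ang 136.6 [17.8 86. ]
 t 2.4 2.6
back guard 1108 [746.1 215.  157.4] ang 85.2 [  4.8 236.9]
left guard 775 [639.5 370.2 157.3] ang 175.2 [  4.8 159. ]
right guard 751 [651.1  72.2 156.5] ang 175.2 [  5.1 190.5]
reader60 325 [476.  395.4  68.3] ang -159.6 [ 47.6 129. ]
reader75 739 [469.8 397.5  85. ] ang -161.4 [ 52.6 128.2]
reader90 1448 [474.7 410.1  92.7] ang -162.8 [ 50.4 124.6]
reader105 211 [448.2 402.4 112.8] ang -155.2 [26.6 51.5]
reader120 226 [448.1 402.6 127.7] ang -154.8 [26.8 51. ]
reader135 251 [448.6 403.  142.4] ang -154.8 [27.7 51.3]
reader150 285 [448.2 402.8 157.5] ang -155.5 [27.7 54.2]
reader165 497 [441.1 403.5 174. ] ang -159.8 [28.4 50.5]
reader180 62 [430.8 404.  180.5] ang 117.5 [15.7 20.8]
```

```bash
python3 -m crank '{"xyz":[[0.07,-0.067,0],[0.07,-0.067,0],[0.07,-0.067,0.2],[0.07,-0.067,0.4],[0.07,-0.067,0.6],[0.07,-0.067,0.76],[0.07,-0.067,0.76],[0.07,-0.067,0.76]],"dr":[[0,0,0],[0,0,0],[0,0,0],[0,0,0],[0,0,0],[0,0,0],[0,0,0],[0,0,0]],"jaw":[0.4,0.4,0.4,0.4,0.4,0.4,0.4,0.4]}'
python3 -c "
from h import *
plan(600.5,225.5,252,46)"
python3 -m crank '{"xyz":[[0,0,0],[0,0,0],[0,0,0],[0,0,0],[0,0,0],[0,0,0],[0,0,0],[0,0,0]],"dr":[[0,0,0],[0,0,0],[0,0,0],[0,0,0],[0,0,0],[0,0,0],[0,0,0],[0,0,0]],"jaw":[1,1,1,1,1,1,1,1]}' 40
python3 -c "
from h import *
plan(600.5,225.5,252,-4.8)"
```

```text
clock: 11.1
position: [600.9, 229.2, 254.5]
ee_rot: [0.919, 0.394, -0.0, -0.0]
wrist_force: [0.2, 1.3, 1.1]
grip_width: 50.9
finger_force: 0.0
t11.1 pos [600.9 229.2 254.5] yaw 46.4 xyz [-0.03   0.023  0.025]
dr [-0.0002  0.      0.0033]
clock: 11.9
position: [603.1, 227.8, 255.6]
ee_rot: [0.92, 0.393, 0.002, 0.001]
wrist_force: [5.0, -1.8, 2.9]
grip_width: 11.4
finger_force: 40.7
t11.9 pos [603.1 227.8 255.6] yaw 46.2 xyz [-0.035 -0.003  0.036]
dr [ 0.0009 -0.0018  0.4254]
```

```bash
python3 -m crank '{"xyz":[[0,0,0],[-0.01,0,0],[-0.02,0,0],[-0.02,0,0],[-0.02,0,0],[-0.02,0,0],[-0.02,0,0],[-0.02,0,0],[-0.02,0,0],[-0.02,0,0],[-0.02,0,0],[-0.02,0,0]],"dr":[[0,0,0.03],[0,0,0.07],[0,0,0.12],[0,0,0.17],[0,0,0.22],[0,0,0.27],[0,0,0.32],[0,0,0.37],[0,0,0.4],[0,0,0.425],[0,0,0.425],[0,0,0.425]],"jaw":[1,1,1,1,1,1,1,1,1,1,1,1]}'
python3 -c "
from h import *
plan(600.5,225.5,252,-4.8)"
```

```text
clock: 13.1
position: [604.5, 224.0, 255.6]
ee_rot: [0.999, -0.043, 0.004, 0.001]
wrist_force: [11.0, -5.5, -1.3]
grip_width: 11.1
finger_force: 40.3
t13.1 pos [604.5 224.  255.6] yaw -4.9 xyz [-0.042 -0.011  0.036]
dr [ 0.0006 -0.0041 -0.001 ]
```

```bash
python3 -m crank '{"xyz":[[0,0,0],[0,0,0],[0,0,0],[0,0,-0.2],[0,0,-0.5],[0,0,-0.8],[0,0,-0.8],[0,0,-0.8]],"dr":[[0,0,0],[0,0,0],[0,0,0],[0,0,0],[0,0,0],[0,0,0],[0,0,0],[0,0,0]],"jaw":[0.5,0.5,0.5,0.5,0.5,0.5,0.5,0.5]}'
cat > tree.py <<'E'
from h import *
def fit(W,m,nm):
    p=W[m]; p=p[~np.isnan(p[:,0])]; q=p[:,:2]-p[:,:2].mean(0); w,V=np.linalg.eigh(q.T@q); print(nm,len(p),p.mean(0).round(1),"ang %.1f"%np.degrees(np.arctan2(V[1,1],V[0,1])),np.ptp(q@V,axis=0).round(1))
c,W,s=wrist(); z=W[...,2]; v=np.indices(z.shape)[0]; d=np.hypot(W[...,0]-600.5,W[...,1]-225.5)
print(s["joint_positions"].round(2))
fit(W,(z>270)&(z<300)&(d<40)&(v<300),"bar")
for a in [float(x) for x in sys.argv[2:]]:
    e=np.array([np.cos(np.radians(a)),np.sin(np.radians(a))]); r=(W[...,0]-600.5)*e[0]+(W[...,1]-225.5)*e[1]; t=-(W[...,0]-600.5)*e[1]+(W[...,1]-225.5)*e[0]
    fit(W,(r>35)&(r<128)&(abs(t)<9)&(z>192)&(z<240),"branch")
cv2.imwrite("pics/%s.png"%sys.argv[1],c["img"][:,:,::-1]); np.savez(sys.argv[1]+".npz",W=W)
E
python3 tree.py w3 175.2 85.2 -94.8
python3 -c "
from h import *
plan(480,60,330,90)"
```

```text
clock: 13.9
position: [599.3, 228.4, 335.0]
ee_rot: [0.999, -0.04, 0.001, -0.0]
wrist_force: [-0.2, -0.5, -0.5]
grip_width: 42.8
finger_force: 0.0
[ 0.02  0.44 -0.6   1.44  0.25  1.34 -2.25]
bar 1073 [602.3 224.3 283.7] ang 175.2 [11.4 43.3]
branch 657 [509.8 232.6 208.1] ang 175.2 [17.2 63.9]
branch 1086 [607.3 304.8 206.8] ang 85.2 [17.5 87.3]
branch 1113 [593.6 145.3 206.6] ang 85.2 [17.7 89.4]
t13.9 pos [598.9 227.9 333.8] yaw -4.6 xyz [-1.051  1.768  0.04 ]
dr [-1.000e-04  4.000e-04 -7.882e-01]
```

```bash
python3 -m crank '{"xyz":[[-0.2,0.2,0],[-0.4,0.4,0],[-0.6,0.6,0],[-0.8,0.8,0],[-1,1,0],[-1,1,0],[-1,1,0],[-1,1,0],[-1,1,0],[-1,1,0],[-1,1,0],[-1,1,0]],"dr":[[0,0,-0.07],[0,0,-0.14],[0,0,-0.21],[0,0,-0.28],[0,0,-0.35],[0,0,-0.42],[0,0,-0.49],[0,0,-0.56],[0,0,-0.63],[0,0,-0.7],[0,0,-0.76],[0,0,-0.788]],"jaw":[0.5,0.5,0.5,0.5,0.5,0.5,0.5,0.5,0.5,0.5,0.5,0.5]}'
python3 -m crank '{"xyz":[[-0.4,-0.15,0.3],[-0.8,-0.3,0.6],[-1,-0.4,1],[-1,-0.4,1],[-1,-0.4,1]],"dr":[[0,0,0],[0,0,0],[0,0,0],[0,0,0],[0,0,0]],"jaw":[0.5,0.5,0.5,0.5,0.5]}'
python3 - <<'E'
from h import *
plan(429,-57.8,200,90)
E
```

```text
clock: 15.15
position: [490.7, 135.8, 332.8]
ee_rot: [0.706, 0.708, -0.001, -0.001]
wrist_force: [-0.1, -0.5, -0.5]
grip_width: 42.8
finger_force: 0.0
clock: 15.65
position: [450.0, 35.7, 232.8]
ee_rot: [0.708, 0.706, -0.001, -0.002]
wrist_force: [0.5, 0.2, 0.2]
grip_width: 42.8
finger_force: 0.0
t15.7 pos [450.   35.7 232.8] yaw 89.9 xyz [-0.936 -0.206  0.329]
dr [-0.0018 -0.0003 -0.0012]
```

```bash
python3 -m crank '{"xyz":[[-0.4,-0.1,0],[-0.7,-0.15,0],[-0.93,-0.2,0],[-0.93,-0.2,0],[-0.93,-0.2,0]],"dr":[[0,0,0],[0,0,0],[0,0,0],[0,0,0],[0,0,0]],"jaw":[0.5,0.5,0.5,0.5,0.5]}'
cat > br.py <<'E'
from h import *
c,W,s=wrist(); z=W[...,2]
m=((z>88)&(z<112)&(W[...,0]>400)&(W[...,0]<460)).astype(np.uint8)
n,l,st,ce=cv2.connectedComponentsWithStats(m)
for i in range(1,n):
    if st[i,4]>100:
        p=W[l==i]; q=p[:,:2]-p[:,:2].mean(0); w,V=np.linalg.eigh(q.T@q); print(ce[i].round(),st[i,4],p.mean(0).round(1),(p[:,:2].min(0).round(),p[:,:2].max(0).round()),"ang %.1f"%np.degrees(np.arctan2(V[1,1],V[0,1])))
plan(*[float(x) for x in sys.argv[1:]])
E
python3 br.py 429 -57.8 140 90
```

```text
clock: 16.15
position: [432.7, -56.0, 235.2]
ee_rot: [0.707, 0.707, 0.001, 0.001]
wrist_force: [0.2, -0.3, 0.2]
grip_width: 42.9
finger_force: 0.0
[315. 106.] 487 [428.2  19.2 102.8] (array([423.,  -6.]), array([432.,  44.])) ang 91.9
[315. 187.] 457 [428.4 -55.  102.4] (array([423., -81.]), array([432., -32.])) ang 90.3
[317. 283.] 352 [ 429.3 -158.6  101.6] (array([ 425., -189.]), array([ 433., -138.])) ang 90.5
t16.2 pos [432.7 -55.4 235.1] yaw 90.0 xyz [-0.025 -0.039  0.951]
dr [ 0.0009 -0.0002  0.0003]
```

```bash
python3 -m crank '{"xyz":[[-0.02,-0.04,0.3],[-0.02,-0.04,0.6],[-0.02,-0.04,0.9],[-0.02,-0.04,1],[-0.02,-0.04,1],[-0.02,-0.04,1]],"dr":[[0,0,0],[0,0,0],[0,0,0],[0,0,0],[0,0,0],[0,0,0]],"jaw":[0.5,0.5,0.5,0.5,0.5,0.5]}'
python3 -c "
from h import *
plan(428.5,-57,77.5,90)"
```

```text
clock: 16.8
position: [428.7, -58.0, 135.3]
ee_rot: [0.707, 0.707, 0.001, 0.0]
wrist_force: [-0.0, -0.2, 0.2]
grip_width: 42.7
finger_force: 0.0
t16.8 pos [428.7 -58.  135.3] yaw 90.0 xyz [ 0.01  -0.002  0.578]
dr [ 0.0007 -0.0002  0.0001]
```

```bash
python3 -m crank '{"xyz":[[0.01,0,0.2],[0.01,0,0.4],[0.01,0,0.57],[0.01,0,0.57],[0.01,0,0.57],[0.01,0,0.57]],"dr":[[0,0,0],[0,0,0],[0,0,0],[0,0,0],[0,0,0],[0,0,0]],"jaw":[0.5,0.5,0.5,0.5,0.5,0.5]}'
python3 -m crank '{"xyz":[[0,0,0],[0,0,0],[0,0,0],[0,0,0],[0,0,0],[0,0,0],[0,0,0],[0,0,0]],"dr":[[0,0,0],[0,0,0],[0,0,0],[0,0,0],[0,0,0],[0,0,0],[0,0,0],[0,0,0]],"jaw":[1,1,1,1,1,1,1,1]}' 80
python3 -m crank '{"xyz":[[0,0,-0.05],[0,0,-0.2],[0,0,-0.4],[0,0,-0.6],[0,0,-0.8],[0,0,-1],[0,0,-1],[0,0,-1]],"dr":[[0,0,0],[0,0,0],[0,0,0],[0,0,0],[0,0,0],[0,0,0],[0,0,0],[0,0,0]],"jaw":[1,1,1,1,1,1,1,1]}'
python3 -c "
from h import *
plan(450,237,224,85.2)"
```

```text
clock: 17.4
position: [428.9, -58.0, 78.8]
ee_rot: [0.708, 0.707, 0.001, 0.001]
wrist_force: [-0.2, -0.7, -0.2]
grip_width: 42.6
finger_force: 0.0
clock: 18.2
position: [428.0, -58.1, 77.8]
ee_rot: [0.708, 0.707, 0.0, 0.0]
wrist_force: [-0.2, -0.5, 6.5]
grip_width: 6.7
finger_force: 79.9
clock: 19.0
position: [427.3, -58.1, 177.2]
ee_rot: [0.708, 0.707, -0.0, 0.0]
wrist_force: [-0.7, -1.0, -1.7]
grip_width: 6.6
finger_force: 78.8
t19.0 pos [427.3 -58.1 177.2] yaw 89.9 xyz [ 2.951  0.222 -0.469]
dr [0.0001 0.0003 0.0392]
```

```bash
python3 -m crank '{"xyz":[[0.2,0,-0.2],[0.5,0,-0.48],[0.8,0,-0.48],[1,0.05,-0.48],[1,0.05,-0.48]],"dr":[[0,0,0],[0,0,0],[0,0,0],[0,0,0],[0,0,0]],"jaw":[1,1,1,1,1]}'
python3 -m crank '{"xyz":[[0.3,0,0],[0.6,0,0],[0.9,0,0],[1,0,0],[1,0,0]],"dr":[[0,0,0],[0,0,0],[0,0,0],[0,0,0],[0,0,0]],"jaw":[1,1,1,1,1]}'
python3 -m crank '{"xyz":[[0.3,0,0],[0.6,0,0],[0.9,0,0],[0.95,0,0],[0.95,0,0],[0.95,0,0]],"dr":[[0,0,0.01],[0,0,0.03],[0,0,0.039],[0,0,0.039],[0,0,0.039],[0,0,0.039]],"jaw":[1,1,1,1,1,1]}'
cat > look.py <<'E'
from h import *
c,W,s=wrist(); cv2.imwrite("pics/%s.png"%sys.argv[1],c["img"][:,:,::-1]); np.savez(sys.argv[1]+".npz",W=W)
plan(*[float(x) for x in sys.argv[2:]])
E
python3 look.py w4 447 238 225 85.2
```

```text
clock: 19.5
position: [432.2, 45.1, 224.6]
ee_rot: [0.706, 0.708, 0.0, -0.001]
wrist_force: [-0.7, -0.2, -1.5]
grip_width: 6.7
finger_force: 78.8
clock: 20.0
position: [432.0, 142.8, 224.4]
ee_rot: [0.707, 0.708, -0.001, -0.001]
wrist_force: [0.4, -0.1, -1.7]
grip_width: 6.6
finger_force: 78.8
clock: 20.6
position: [433.1, 234.7, 224.6]
ee_rot: [0.736, 0.676, -0.001, 0.0]
wrist_force: [-0.5, -0.5, -1.7]
grip_width: 6.7
finger_force: 78.8
t20.6 pos [433.2 234.7 224.7] yaw 85.1 xyz [ 0.044  0.135 -0.003]
dr [-0.0003  0.0009 -0.0007]
```

View pics/w4.png

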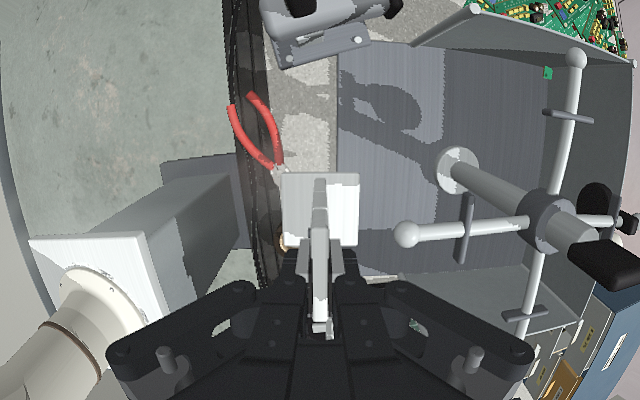

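```bash
cat > ball.py <<'E'
from h import *
W=np.load(sys.argv[1]+".npz")["W"]; z=W[...,2]; from math import *
e=np.array([cos(radians(175.2)),sin(radians(175.2))]); f=np.array([-e[1],e[0]])
r=(W[...,:2]-[601.5,225])@e; t=(W[...,:2]-[601.5,225])@f
b=(r>109)&(r<128)&(abs(t)<13)&(z>190)&(z<225); print("ball t",t[b].mean().round(1),"r",np.nanmin(r[b]).round(),np.nanmax(r[b]).round(1),"z",z[b].max().round(1),b.sum(), "t range",t[b].min().round(1),t[b].max().round(1))
k=(r>85)&(r<108)&(abs(t)<12)&(z>190)&(z<225); print("rod t",np.median(t[k]).round(1),"z",np.median(z[k]).round(1))
k=(r>158)&(r<182)&(abs(t)<45)&(z>232)&(z<262); print("bracket top t",t[k].min().round(1),t[k].max().round(1),"z",np.percentile(z[k],95).round(1),"r",r[k].mean().round(1))
E
python3 ball.py w4
```

```text
ball t -2.1 r 109.0 127.1 z 217.1 671 t range -8.0 6.8
rod t -2.1 z 208.6
bracket top t -22.0 27.7 z 261.5 r 169.6
```

```bash
python3 -m crank '{"xyz":[[0.045,0.1,-0.01],[0.045,0.15,-0.01],[0.045,0.2,-0.01],[0.045,0.25,-0.01],[0.045,0.25,-0.01]],"dr":[[0,0,0],[0,0,0],[0,0,0],[0,0,0],[0,0,0]],"jaw":[1,1,1,1,1]}'
python3 -m crank '{"xyz":[[0,0.1,0],[0,0.18,0],[0,0.26,0],[0,0.34,0],[0,0.42,0],[0,0.47,0],[0,0.47,0],[0,0.47,0]],"dr":[[0,0,0],[0,0,0],[0,0,0],[0,0,0],[0,0,0],[0,0,0],[0,0,0],[0,0,0]],"jaw":[1,1,1,1,1,1,1,1]}'
python3 look.py w5 507 233 212.5 85.2
```

```text
clock: 21.15
position: [459.0, 239.2, 226.2]
ee_rot: [0.736, 0.677, 0.0, -0.0]
wrist_force: [-0.5, 0.3, -1.5]
grip_width: 6.3
finger_force: 78.8
clock: 21.95
position: [504.7, 235.7, 226.2]
ee_rot: [0.736, 0.677, -0.0, -0.0]
wrist_force: [-0.4, 0.1, -1.4]
grip_width: 6.5
finger_force: 78.8
t22.0 pos [504.6 235.8 226.2] yaw 85.3 xyz [-0.026  0.027  0.137]
dr [-0.0002  0.      0.0006]
```

View pics/w5.png

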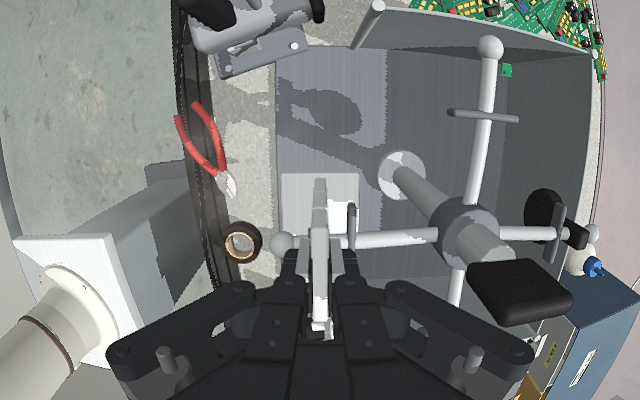

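```bash
python3 -m crank '{"xyz":[[-0.01,0,0.03],[-0.01,0,0.06],[-0.01,0,0.09],[-0.01,0,0.115],[-0.01,0,0.115]],"dr":[[0,0,0],[0,0,0],[0,0,0],[0,0,0],[0,0,0]],"jaw":[1,1,1,1,1]}'
python3 -m crank '{"xyz":[[0,0,0],[0,0,0],[0,0,0],[0,0,0],[0,0,-0.1],[0,0,-0.3],[0,0,-0.6],[0,0,-1],[0,0,-1],[0,0,-1]],"dr":[[0,0,0],[0,0,0],[0,0,0],[0,0,0],[0,0,0],[0,0,0],[0,0,0],[0,0,0],[0,0,0],[0,0,0]],"jaw":[0.7,0.7,0.7,0.7,0.7,0.7,0.7,0.7,0.7,0.7]}'
python3 look.py w6 601.5 225 334 -4.8
```

```text
clock: 22.5
position: [504.6, 234.4, 214.3]
ee_rot: [0.736, 0.677, -0.0, -0.0]
wrist_force: [-0.2, -0.4, -1.3]
grip_width: 6.4
finger_force: 78.8
clock: 23.5
position: [505.5, 235.1, 316.4]
ee_rot: [0.736, 0.677, 0.001, 0.001]
wrist_force: [-0.1, -0.8, -0.6]
grip_width: 25.6
finger_force: 0.0
t23.6 pos [504.9 234.4 315.1] yaw 85.2 xyz [-0.014  0.971 -0.188]
dr [ 4.000e-04 -1.000e-04  7.503e-01]
```

View pics/w6.png

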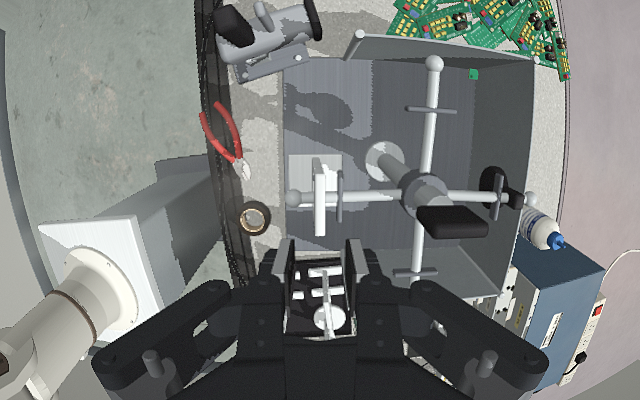

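```bash
python3 -m crank '{"xyz":[[0,0.1,-0.19],[0,0.3,-0.19],[0,0.5,-0.19],[0,0.7,-0.19],[-0.01,0.97,-0.19],[-0.01,0.97,-0.19],[-0.01,0.97,-0.19],[-0.01,0.97,-0.19],[-0.01,0.97,-0.19],[-0.01,0.97,-0.19],[-0.01,0.97,-0.19],[-0.01,0.97,-0.19]],"dr":[[0,0,0.07],[0,0,0.14],[0,0,0.21],[0,0,0.28],[0,0,0.35],[0,0,0.42],[0,0,0.49],[0,0,0.56],[0,0,0.63],[0,0,0.7],[0,0,0.75],[0,0,0.75]],"jaw":[0.4,0.4,0.4,0.4,0.4,0.4,0.4,0.4,0.4,0.4,0.4,0.4]}'
python3 -c "
from h import *
plan(601.5,225,254,-4.8)"
```

```text
clock: 24.75
position: [600.8, 225.2, 332.2]
ee_rot: [0.999, -0.042, -0.001, 0.001]
wrist_force: [-0.1, 0.4, -0.3]
grip_width: 51.0
finger_force: 0.0
t24.8 pos [600.8 225.2 332.2] yaw -4.8 xyz [0.009 0.    0.782]
dr [0.0007 0.0012 0.0001]
```

```bash
python3 -m crank '{"xyz":[[0,0,0.2],[0,0,0.4],[0,0,0.6],[0,0,0.78],[0,0,0.78],[0,0,0.78]],"dr":[[0,0,0],[0,0,0],[0,0,0],[0,0,0],[0,0,0],[0,0,0]],"jaw":[0.4,0.4,0.4,0.4,0.4,0.4]}'
python3 -m crank '{"xyz":[[0,0,0],[0,0,0],[0,0,0],[0,0,0],[0,0,0],[0,0,0],[0,0,0],[0,0,0]],"dr":[[0,0,0],[0,0,0],[0,0,0],[0,0,0],[0,0,0],[0,0,0],[0,0,0],[0,0,0]],"jaw":[1,1,1,1,1,1,1,1]}' 40
python3 -m crank '{"xyz":[[0,0,0],[0,0,0],[0,0,0],[0,0,0],[0,0,0],[0,0,0],[0,0,0],[0,0,0],[0,0,0],[0,0,0],[0,0,0],[0,0,0]],"dr":[[0,0,-0.02],[0,0,-0.05],[0,0,-0.08],[0,0,-0.12],[0,0,-0.16],[0,0,-0.2],[0,0,-0.24],[0,0,-0.28],[0,0,-0.32],[0,0,-0.35],[0,0,-0.375],[0,0,-0.375]],"jaw":[1,1,1,1,1,1,1,1,1,1,1,1]}'
python3 -c "
from h import *
plan(601.5,225,254,85.2)"
```

```text
clock: 25.35
position: [601.1, 225.4, 255.3]
ee_rot: [0.999, -0.041, -0.001, 0.0]
wrist_force: [0.1, 0.6, -0.1]
grip_width: 51.3
finger_force: 0.0
clock: 26.15
position: [601.9, 224.3, 257.0]
ee_rot: [0.999, -0.042, 0.001, 0.001]
wrist_force: [-2.6, -3.9, 6.3]
grip_width: 11.1
finger_force: 41.7
clock: 27.35
position: [601.4, 225.8, 257.1]
ee_rot: [0.939, 0.345, 0.0, 0.0]
wrist_force: [-3.4, -3.1, 5.3]
grip_width: 11.3
finger_force: 41.6
t27.4 pos [601.4 225.8 257.1] yaw 40.3 xyz [-0.005  0.007  0.031]
dr [ 3.000e-04 -3.000e-04 -3.738e-01]
```

```bash
python3 -m crank '{"xyz":[[0,0,0],[0,0,0],[0,0,0],[0,0,0],[0,0,0],[0,0,0],[0,0,0],[0,0,0],[0,0,0],[0,0,0],[0,0,0],[0,0,0]],"dr":[[0,0,-0.02],[0,0,-0.05],[0,0,-0.08],[0,0,-0.12],[0,0,-0.16],[0,0,-0.2],[0,0,-0.24],[0,0,-0.28],[0,0,-0.32],[0,0,-0.35],[0,0,-0.374],[0,0,-0.374]],"jaw":[1,1,1,1,1,1,1,1,1,1,1,1]}'
python3 -m crank '{"xyz":[[0,0,0],[0,0,0],[0,0,0],[0,0,0],[0,0,-0.2],[0,0,-0.5],[0,0,-0.8],[0,0,-0.8],[0,0,-0.8]],"dr":[[0,0,0],[0,0,0],[0,0,0],[0,0,0],[0,0,0],[0,0,0],[0,0,0],[0,0,0],[0,0,0]],"jaw":[0.5,0.5,0.5,0.5,0.5,0.5,0.5,0.5,0.5]}'
python3 tree.py w7 175.2 85.2 -4.8
python3 -c "
from h import *
plan(450,-50,270,90)"
```

```text
clock: 28.55
position: [600.0, 226.6, 257.1]
ee_rot: [0.736, 0.677, -0.0, -0.001]
wrist_force: [-7.4, -1.6, 6.7]
grip_width: 11.4
finger_force: 41.9
clock: 29.45
position: [601.8, 225.8, 336.4]
ee_rot: [0.737, 0.676, 0.001, 0.0]
wrist_force: [-0.1, -0.2, -1.4]
grip_width: 42.9
finger_force: 0.0
[ 0.19  0.51 -0.88  1.43  0.39  1.38 -0.78]
bar 1097 [599.5 227.9 283.7] ang 85.4 [12.  43.3]
branch 1072 [520.1 232.3 206.6] ang 175.2 [17.9 89.9]
branch 1323 [606.2 308.  209.8] ang 85.4 [17.3 88.6]
branch 1052 [680.1 219.3 206.9] ang 175.7 [17.7 86.9]
t29.5 pos [601.4 225.3 335.3] yaw 85.1 xyz [-2.872 -1.274  0.654]
dr [-0.0001  0.0002 -0.0407]
```

View pics/w7.png

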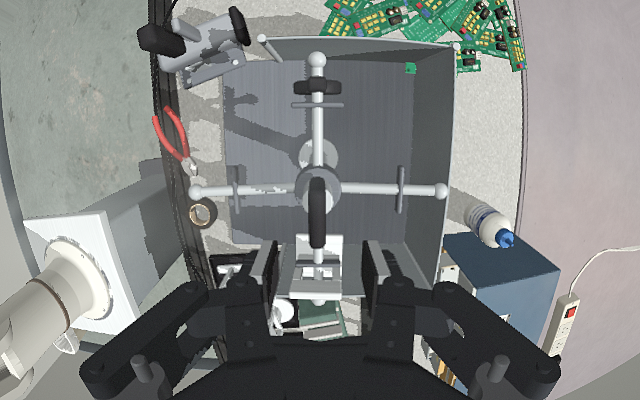

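```bash
python3 -m crank '{"xyz":[[-0.3,-0.3,0],[-0.6,-0.6,0],[-0.9,-0.9,0],[-1,-1,0],[-1,-1,0]],"dr":[[0,0,0],[0,0,-0.04],[0,0,-0.04],[0,0,-0.04],[0,0,-0.04]],"jaw":[0.5,0.5,0.5,0.5,0.5]}'
python3 -m crank '{"xyz":[[-0.4,-0.2,0],[-0.8,-0.4,0],[-1,-0.5,0.2],[-1,-0.5,0.2]],"dr":[[0,0,0],[0,0,0],[0,0,0],[0,0,0]],"jaw":[0.5,0.5,0.5,0.5]}'
python3 -m crank '{"xyz":[[-0.4,-0.1,0.3],[-0.8,-0.1,0.6],[-1,-0.1,0.8],[-1,-0.1,0.8]],"dr":[[0,0,0],[0,0,0],[0,0,0],[0,0,0]],"jaw":[0.5,0.5,0.5,0.5]}'
python3 -c "
from h import *
plan(429.5,-160,230,90)"
```

```text
clock: 30.0
position: [491.7, 131.8, 334.6]
ee_rot: [0.709, 0.706, -0.002, 0.0]
wrist_force: [0.2, -0.4, -0.7]
grip_width: 42.6
finger_force: 0.0
clock: 30.4
position: [441.0, 30.9, 313.3]
ee_rot: [0.71, 0.705, -0.002, -0.001]
wrist_force: [1.0, -0.1, -0.0]
grip_width: 42.8
finger_force: 0.0
clock: 30.8
position: [431.7, -67.3, 232.9]
ee_rot: [0.709, 0.705, -0.001, -0.003]
wrist_force: [0.2, 0.9, 0.6]
grip_width: 42.5
finger_force: 0.0
t30.8 pos [431.7 -67.3 232.9] yaw 89.7 xyz [-0.927 -0.017  0.027]
dr [-0.0024 -0.0013 -0.0024]
```

```bash
python3 -m crank '{"xyz":[[-0.4,0,0],[-0.8,0,0],[-0.93,-0.02,0],[-0.93,-0.02,0],[-0.93,-0.02,0],[-0.93,-0.02,0]],"dr":[[0,0,0],[0,0,0],[0,0,0],[0,0,0],[0,0,0],[0,0,0]],"jaw":[0.5,0.5,0.5,0.5,0.5,0.5]}'
python3 br.py 429.5 -163.5 140 90
```

```text
clock: 31.4
position: [431.7, -156.1, 236.1]
ee_rot: [0.706, 0.708, 0.0, -0.0]
wrist_force: [-0.5, -0.1, 0.1]
grip_width: 42.9
finger_force: 0.0
[317.  14.] 246 [428.5   4.1 101.7] (array([423.,  -6.]), array([432.,  18.])) ang 91.4
[318. 194.] 485 [ 429.7 -161.6  102.4] (array([ 425., -188.]), array([ 434., -138.])) ang 90.0
[318. 317.] 341 [ 430.2 -306.9  100.4] (array([ 420., -337.]), array([ 439., -286.])) ang 75.6
t31.4 pos [ 431.6 -156.4  236. ] yaw 90.1 xyz [-0.072 -0.021  0.96 ]
dr [ 0.0002 -0.0001  0.001 ]
```

```bash
python3 -m crank '{"xyz":[[-0.07,-0.02,0.3],[-0.07,-0.02,0.6],[-0.07,-0.02,0.9],[-0.07,-0.02,1],[-0.07,-0.02,1],[-0.07,-0.02,1]],"dr":[[0,0,0],[0,0,0],[0,0,0],[0,0,0],[0,0,0],[0,0,0]],"jaw":[0.5,0.5,0.5,0.5,0.5,0.5]}'
python3 -c "
from h import *
plan(429.5,-163,77.5,90)"
```

```text
clock: 32.05
position: [430.0, -165.0, 136.8]
ee_rot: [0.707, 0.707, 0.0, 0.001]
wrist_force: [0.6, 0.3, 0.8]
grip_width: 42.7
finger_force: 0.0
t32.0 pos [ 430.  -165.   136.8] yaw 90.0 xyz [ 0.02  -0.006  0.593]
dr [ 0.0007  0.0001 -0.0001]
```

```bash
python3 -m crank '{"xyz":[[0.02,0,0.2],[0.02,0,0.4],[0.02,0,0.57],[0.02,0,0.58],[0.02,0,0.58],[0.02,0,0.58]],"dr":[[0,0,0],[0,0,0],[0,0,0],[0,0,0],[0,0,0],[0,0,0]],"jaw":[0.5,0.5,0.5,0.5,0.5,0.5]}'
python3 -m crank '{"xyz":[[0,0,0],[0,0,0],[0,0,0],[0,0,0],[0,0,0],[0,0,0],[0,0,0],[0,0,0]],"dr":[[0,0,0],[0,0,0],[0,0,0],[0,0,0],[0,0,0],[0,0,0],[0,0,0],[0,0,0]],"jaw":[1,1,1,1,1,1,1,1]}' 80
python3 -m crank '{"xyz":[[0,0,-0.05],[0,0,-0.2],[0,0,-0.4],[0,0,-0.6],[0,0,-0.8],[0,0,-1],[0,0,-1],[0,0,-1]],"dr":[[0,0,0],[0,0,0],[0,0,0],[0,0,0],[0,0,0],[0,0,0],[0,0,0],[0,0,0]],"jaw":[1,1,1,1,1,1,1,1]}'
python3 -m crank '{"xyz":[[0.2,0,-0.2],[0.5,0,-0.48],[0.8,0,-0.48],[1,0,-0.48],[1,0,-0.48]],"dr":[[0,0,0],[0,0,0],[0,0,0],[0,0,0],[0,0,0]],"jaw":[1,1,1,1,1]}'
python3 -m crank '{"xyz":[[0.3,0,0],[0.6,0,0],[0.9,0,0],[1,0,0],[1,0,0]],"dr":[[0,0,0],[0,0,0],[0,0,0],[0,0,0],[0,0,0]],"jaw":[1,1,1,1,1]}'
python3 -c "
from h import *
plan(447,238,226,85.2)"
```

```text
clock: 32.65
position: [430.2, -163.9, 79.2]
ee_rot: [0.708, 0.707, 0.0, 0.001]
wrist_force: [0.3, 0.2, 0.3]
grip_width: 42.7
finger_force: 0.0
clock: 33.45
position: [429.4, -163.7, 78.4]
ee_rot: [0.708, 0.707, -0.0, 0.0]
wrist_force: [-1.2, 0.5, 5.5]
grip_width: 6.7
finger_force: 78.5
clock: 34.25
position: [428.8, -163.7, 177.7]
ee_rot: [0.708, 0.707, -0.0, 0.0]
wrist_force: [-0.0, -0.4, -2.0]
grip_width: 6.4
finger_force: 78.2
clock: 34.75
position: [428.3, -60.5, 225.0]
ee_rot: [0.706, 0.708, -0.0, -0.001]
wrist_force: [-0.2, -0.6, -0.7]
grip_width: 6.6
finger_force: 78.3
clock: 35.25
position: [428.8, 37.2, 225.1]
ee_rot: [0.707, 0.708, -0.0, -0.001]
wrist_force: [0.3, -1.1, -0.7]
grip_width: 6.6
finger_force: 78.3
t35.2 pos [428.8  37.2 225.1] yaw 90.1 xyz [ 2.008  0.185 -0.008]
dr [-0.0006 -0.0002  0.0406]
```

```bash
python3 -m crank '{"xyz":[[0.3,0,0],[0.6,0,0],[0.9,0,0],[1,0,-0.01],[1,0,-0.01]],"dr":[[0,0,0],[0,0,0],[0,0,0],[0,0,0],[0,0,0]],"jaw":[1,1,1,1,1]}'
python3 -m crank '{"xyz":[[0.3,0,0],[0.6,0,0],[0.9,0,0],[1,0,0],[1,0,0],[1,0,0]],"dr":[[0,0,0.01],[0,0,0.03],[0,0,0.04],[0,0,0.04],[0,0,0.04],[0,0,0.04]],"jaw":[1,1,1,1,1,1]}'
python3 look.py w8 459 237 226 85.2; python3 ball.py w8
```

```text
clock: 35.75
position: [429.5, 136.4, 226.5]
ee_rot: [0.707, 0.707, -0.0, -0.0]
wrist_force: [-0.1, 0.4, -1.2]
grip_width: 6.6
finger_force: 78.3
clock: 36.35
position: [429.8, 234.1, 226.2]
ee_rot: [0.737, 0.676, -0.001, 0.0]
wrist_force: [0.0, -1.2, -0.5]
grip_width: 6.4
finger_force: 78.3
t36.4 pos [429.9 234.  226.3] yaw 85.0 xyz [0.055 0.287 0.003]
dr [-0.0003  0.0009 -0.0017]
ball t -1.4 r 109.0 127.5 z 216.5 664 t range -8.0 7.7
rod t -1.5 z 208.6
bracket top t -20.4 29.7 z 259.1 r 171.5
```

```bash
python3 -m crank '{"xyz":[[0.055,0.1,0],[0.055,0.15,0],[0.055,0.2,0],[0.055,0.28,0],[0.055,0.28,0]],"dr":[[0,0,0],[0,0,0],[0,0,0],[0,0,0],[0,0,0]],"jaw":[1,1,1,1,1]}'
python3 -m crank '{"xyz":[[0,0.1,0],[0,0.18,0],[0,0.26,0],[0,0.34,0],[0,0.42,0],[0,0.47,0],[0,0.47,0],[0,0.47,0]],"dr":[[0,0,0],[0,0,0],[0,0,0],[0,0,0],[0,0,0],[0,0,0],[0,0,0],[0,0,0]],"jaw":[1,1,1,1,1,1,1,1]}'
python3 look.py w9 507 233 214 85.2
```

```text
clock: 36.9
position: [459.3, 239.1, 226.7]
ee_rot: [0.737, 0.676, 0.0, -0.0]
wrist_force: [-0.8, 0.3, -1.6]
grip_width: 6.8
finger_force: 78.2
clock: 37.7
position: [504.4, 235.8, 226.7]
ee_rot: [0.736, 0.676, -0.0, -0.0]
wrist_force: [-0.2, 0.3, -1.6]
grip_width: 6.2
finger_force: 78.3
t37.8 pos [504.3 235.8 226.8] yaw 85.2 xyz [-0.026  0.03   0.128]
dr [-0.0002  0.     -0.0004]
```

Same state as before with no contact force; lower and release.

```bash
python3 -m crank '{"xyz":[[-0.01,0,0.03],[-0.01,0,0.06],[-0.01,0,0.09],[-0.01,0,0.115],[-0.01,0,0.115]],"dr":[[0,0,0],[0,0,0],[0,0,0],[0,0,0],[0,0,0]],"jaw":[1,1,1,1,1]}'
python3 -m crank '{"xyz":[[0,0,0],[0,0,0],[0,0,0],[0,0,0],[0,0,-0.1],[0,0,-0.3],[0,0,-0.6],[0,0,-1],[0,0,-1],[0,0,-1]],"dr":[[0,0,0],[0,0,0],[0,0,0],[0,0,0],[0,0,0],[0,0,0],[0,0,0],[0,0,0],[0,0,0],[0,0,0]],"jaw":[0.7,0.7,0.7,0.7,0.7,0.7,0.7,0.7,0.7,0.7]}'
python3 look.py w10 601.5 225 334 85.4
```

```text
clock: 38.25
position: [504.3, 234.5, 214.8]
ee_rot: [0.737, 0.676, -0.0, -0.0]
wrist_force: [0.6, -0.0, -0.7]
grip_width: 6.2
finger_force: 78.3
clock: 39.25
position: [505.2, 235.1, 316.9]
ee_rot: [0.737, 0.676, 0.001, 0.001]
wrist_force: [-0.7, 0.0, -1.2]
grip_width: 25.8
finger_force: 0.0
t39.3 pos [504.6 234.5 315.6] yaw 85.1 xyz [-0.012  0.974 -0.183]
dr [ 0.0003  0.0001 -0.0024]
```

View pics/w10.png

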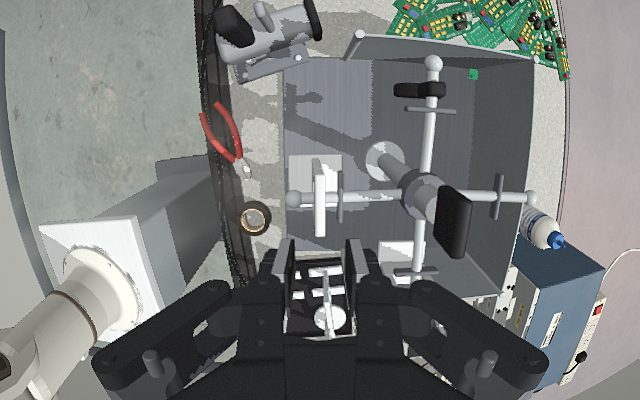

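```bash
python3 -m crank '{"xyz":[[0,0.2,-0.19],[0,0.5,-0.19],[-0.01,0.8,-0.19],[-0.01,0.97,-0.19],[-0.01,0.97,-0.19],[-0.01,0.97,-0.19],[-0.01,0.97,-0.19]],"dr":[[0,0,0],[0,0,0],[0,0,0],[0,0,0],[0,0,0],[0,0,0],[0,0,0]],"jaw":[0.4,0.4,0.4,0.4,0.4,0.4,0.4]}'
python3 -m crank '{"xyz":[[0,0,0.2],[0,0,0.4],[0,0,0.6],[0,0,0.78],[0,0,0.78],[0,0,0.78]],"dr":[[0,0,0],[0,0,0],[0,0,0],[0,0,0],[0,0,0],[0,0,0]],"jaw":[0.4,0.4,0.4,0.4,0.4,0.4]}'
python3 -m crank '{"xyz":[[0,0,0],[0,0,0],[0,0,0],[0,0,0],[0,0,0],[0,0,0],[0,0,0],[0,0,0]],"dr":[[0,0,0],[0,0,0],[0,0,0],[0,0,0],[0,0,0],[0,0,0],[0,0,0],[0,0,0]],"jaw":[1,1,1,1,1,1,1,1]}' 40
python3 -c "
from h import *
plan(601.5,225,254,175.2)"
```

```text
clock: 40.0
position: [599.7, 226.1, 333.8]
ee_rot: [0.736, 0.677, -0.001, -0.0]
wrist_force: [-0.7, 0.3, -0.2]
grip_width: 51.6
finger_force: 0.0
clock: 40.6
position: [600.6, 225.7, 256.9]
ee_rot: [0.736, 0.677, -0.0, 0.0]
wrist_force: [-0.2, 0.5, 1.1]
grip_width: 51.1
finger_force: 0.0
clock: 41.4
position: [599.9, 226.0, 257.6]
ee_rot: [0.736, 0.677, -0.001, -0.0]
wrist_force: [-5.7, -0.8, 5.2]
grip_width: 11.4
finger_force: 42.2
t41.4 pos [599.9 226.  257.6] yaw 85.2 xyz [-0.008  0.016  0.036]
dr [-6.000e-04 -3.000e-04 -7.503e-01]
```

```bash
python3 -m crank '{"xyz":[[0,0,0],[0,0,0],[0,0,0],[0,0,0],[0,0,0],[0,0,0],[0,0,0],[0,0,0],[0,0,0],[0,0,0],[0,0,0],[0,0,0]],"dr":[[0,0,-0.02],[0,0,-0.05],[0,0,-0.08],[0,0,-0.12],[0,0,-0.16],[0,0,-0.2],[0,0,-0.24],[0,0,-0.28],[0,0,-0.32],[0,0,-0.35],[0,0,-0.375],[0,0,-0.375]],"jaw":[1,1,1,1,1,1,1,1,1,1,1,1]}'
python3 -m crank '{"xyz":[[0,0,0],[0,0,0],[0,0,0],[0,0,0],[0,0,0],[0,0,0],[0,0,0],[0,0,0],[0,0,0],[0,0,0],[0,0,0],[0,0,0]],"dr":[[0,0,-0.02],[0,0,-0.05],[0,0,-0.08],[0,0,-0.12],[0,0,-0.16],[0,0,-0.2],[0,0,-0.24],[0,0,-0.28],[0,0,-0.32],[0,0,-0.35],[0,0,-0.375],[0,0,-0.375]],"jaw":[1,1,1,1,1,1,1,1,1,1,1,1]}'
python3 -m crank '{"xyz":[[0,0,0],[0,0,0],[0,0,0],[0,0,0],[0,0,-0.2],[0,0,-0.5],[0,0,-0.8],[0,0,-0.8],[0,0,-0.8]],"dr":[[0,0,0],[0,0,0],[0,0,0],[0,0,0],[0,0,0],[0,0,0],[0,0,0],[0,0,0],[0,0,0]],"jaw":[0.5,0.5,0.5,0.5,0.5,0.5,0.5,0.5,0.5]}'
python3 tree.py w11 175.2 -4.8 -94.8
```

```text
clock: 42.6
position: [598.8, 225.6, 257.6]
ee_rot: [0.42, 0.907, -0.001, -0.001]
wrist_force: [-9.7, -3.7, 8.3]
grip_width: 11.4
finger_force: 42.6
clock: 43.8
position: [598.3, 224.5, 257.6]
ee_rot: [0.041, 0.999, -0.002, -0.002]
wrist_force: [-12.5, -7.8, 11.3]
grip_width: 11.5
finger_force: 42.9
clock: 44.7
position: [601.5, 225.7, 336.9]
ee_rot: [0.043, 0.999, 0.0, 0.001]
wrist_force: [-0.3, -0.3, 0.2]
grip_width: 42.8
finger_force: 0.0
[ 0.36  0.67 -1.24  1.42  0.63  1.48  0.62]
bar 1072 [596.  224.9 283.9] ang 174.9 [11.6 42.8]
branch 1377 [516.9 231.8 209.6] ang 175.5 [17.4 90.7]
branch 824 [685.2 218.2 217.2] ang 175.2 [18.  63.6]
branch 1237 [592.4 145.4 212.9] ang 85.8 [18.1 88.3]
```

View pics/w11.png

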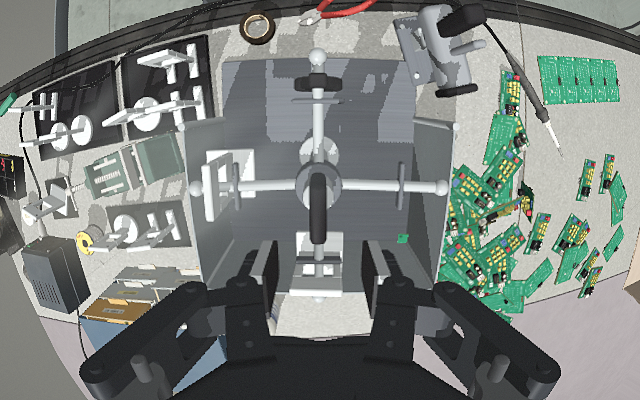

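```bash
python3 -m crank '{"xyz":[[0.3,0.4,0],[0.6,0.8,0],[0.7,1,0],[0.7,1,0]],"dr":[[0,0,0],[0,0,0],[0,0,0],[0,0,0]],"jaw":[0,0,0,0]}'
python3 -m crank '{"xyz":[[0.2,0.2,0],[0.4,0.4,0],[0.6,0.6,0],[0.6,0.6,0],[0.6,0.6,0],[0.6,0.6,0],[0.6,0.6,0],[0.6,0.6,0],[0.6,0.6,0]],"dr":[[0,0,0.06],[0,0,0.13],[0,0,0.2],[0,0,0.27],[0,0,0.34],[0,0,0.41],[0,0,0.48],[0,0,0.5],[0,0,0.5]],"jaw":[0,0,0,0,0,0,0,0,0]}'
python3 look.py w12 447 403 300 115
python3 - <<'E'
from h import *
W=np.load("w12.npz")["W"]; z=W[...,2]; v,u=np.indices(z.shape)
for lo,hi in ((60,88),(88,100),(100,115),(115,130),(130,145),(145,160),(160,168),(168,176),(176,190)):
    k=(z>=lo)&(z<hi)&(W[...,0]<540)&(W[...,0]>350)&(W[...,1]>330)&(W[...,1]<520)&(v<330)
    if k.sum()>15:
        p=W[k][:,:2].astype(np.float32); (c,s,a)=cv2.minAreaRect(p); print(lo,len(p),p.mean(0).round(1),"rect",np.round(c,1),np.round(s,1),round(a,1))
E
```

```text
clock: 45.15
position: [536.1, 335.0, 335.6]
ee_rot: [0.038, 0.999, 0.0, -0.001]
wrist_force: [0.8, 0.6, -0.4]
grip_width: 85.3
finger_force: 0.0
clock: 46.05
position: [486.1, 394.3, 335.1]
ee_rot: [0.537, 0.843, -0.001, 0.0]
wrist_force: [-1.1, -0.4, -0.2]
grip_width: 85.3
finger_force: 0.0
t46.1 pos [486.  394.5 335.2] yaw 115.1 xyz [ 0.243 -0.317  0.353]
dr [-0.0007  0.0005  0.0008]
60 369 [448.5 423.8] rect [453.6 409.9] [124.2  48.4] 13.0
88 2341 [467.2 415.3] rect [457.2 408.9] [126.3  50.1] 14.0
100 48 [442.5 416.2] rect [443.9 410. ] [43.8 21.1] 2.2
115 62 [439.6 416.9] rect [442.5 410.6] [47.2 19.7] 0.2
130 55 [438.4 415.8] rect [442.1 409.7] [45.  20.7] 2.3
145 64 [439.8 415.3] rect [442.1 410. ] [46.5 20.7] 2.4
160 73 [451.1 415.1] rect [443.2 410.8] [49.5 19. ] 2.0
168 187 [451.4 411.9] rect [442.9 407.3] [50.2 28. ] 8.2
176 566 [430.5 406. ] rect [430.5 405.7] [23.2 26.9] 12.4
```

View pics/w12.png

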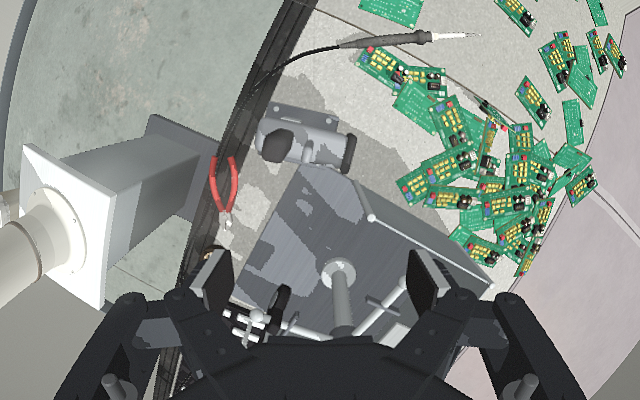

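```bash
python3 -c "
from h import *
plan(438,407,235,103)"
python3 -m crank '{"xyz":[[0.1,-0.1,0.2],[0.2,-0.2,0.4],[0.3,-0.3,0.6],[0.32,-0.38,0.8],[0.32,-0.38,1],[0.32,-0.38,1],[0.32,-0.38,1]],"dr":[[0,0,0.05],[0,0,0.1],[0,0,0.1],[0,0,0.1],[0,0,0.1],[0,0,0.1],[0,0,0.1]],"jaw":[0,0,0,0,0,0,0]}'
python3 look.py w13 438 407 136 103
python3 - <<'E'
from h import *
W=np.load("w13.npz")["W"]; z=W[...,2]; v,u=np.indices(z.shape)
for lo,hi in ((88,100),(145,160),(160,168),(168,176),(176,190)):
    k=(z>=lo)&(z<hi)&(W[...,0]<540)&(W[...,0]>400)&(W[...,1]>370)&(W[...,1]<470)&(v<290)
    if k.sum()>15:
        p=W[k][:,:2].astype(np.float32); (c,s,a)=cv2.minAreaRect(p); print(lo,len(p),p.mean(0).round(1),"rect",np.round(c,1),np.round(s,1),round(a,1))
E
```

```text
t46.1 pos [486.  394.5 335.2] yaw 115.1 xyz [ 0.318 -0.38   1.003]
dr [-0.0006  0.0006  0.1008]
clock: 46.8
position: [437.7, 408.2, 236.1]
ee_rot: [0.622, 0.783, -0.0, -0.0]
wrist_force: [1.1, 0.2, 0.1]
grip_width: 85.3
finger_force: 0.0
t46.9 pos [437.9 408.8 236.9] yaw 103.1 xyz [-0.018 -0.003  1.009]
dr [ 0.0002 -0.0003  0.0009]
88 3776 [465.7 415.6] rect [458.2 413.7] [122.8  51.2] 8.7
145 249 [438.8 417.5] rect [439.8 414.6] [14.9 49.2] 86.8
160 202 [440.5 416.6] rect [442.  414.1] [17.6 52.7] 84.2
168 406 [447.2 413.1] rect [441.8 410.6] [49.2 22.8] 12.1
176 1091 [430.  406.3] rect [429.8 405.8] [23.3 26.7] 11.5
```

```bash
python3 -m crank '{"xyz":[[-0.015,-0.01,0],[-0.015,-0.01,0.1],[-0.015,-0.01,0.2],[-0.015,-0.01,0.3],[-0.015,-0.01,0.4],[-0.015,-0.01,0.5],[-0.015,-0.01,0.6],[-0.015,-0.01,0.7],[-0.015,-0.01,0.7]],"dr":[[0,0,0.008],[0,0,0.008],[0,0,0.008],[0,0,0.008],[0,0,0.008],[0,0,0.008],[0,0,0.008],[0,0,0.008],[0,0,0.008]],"jaw":[0,0,0,0,0,0,0,0,0]}'
python3 -c "
from h import *
plan(436.6,407.2,137,102)"
```

```text
clock: 47.75
position: [435.9, 406.2, 164.5]
ee_rot: [0.628, 0.778, -0.001, -0.0]
wrist_force: [-0.5, 0.4, -1.0]
grip_width: 85.4
finger_force: 0.0
t47.8 pos [435.9 406.2 164.5] yaw 102.2 xyz [0.009 0.009 0.275]
dr [-0.0011  0.0006  0.0015]
```

```bash
python3 -m crank '{"xyz":[[0.01,0.01,0.1],[0.01,0.01,0.2],[0.01,0.01,0.28],[0.01,0.01,0.28],[0.01,0.01,0.28]],"dr":[[0,0,0],[0,0,0],[0,0,0],[0,0,0],[0,0,0]],"jaw":[0,0,0,0,0]}'
python3 -m crank '{"xyz":[[0,0,0],[0,0,0],[0,0,0],[0,0,0],[0,0,0],[0,0,0],[0,0,0],[0,0,0],[0,0,0],[0,0,0],[0,0,0],[0,0,0]],"dr":[[0,0,0],[0,0,0],[0,0,0],[0,0,0],[0,0,0],[0,0,0],[0,0,0],[0,0,0],[0,0,0],[0,0,0],[0,0,0],[0,0,0]],"jaw":[1,1,1,1,1,1,1,1,1,1,1,1]}' 40
```

```text
clock: 48.25
position: [437.3, 408.2, 138.1]
ee_rot: [0.628, 0.778, -0.0, -0.0]
wrist_force: [0.2, 0.4, -0.4]
grip_width: 85.4
finger_force: 0.0
clock: 49.45
position: [436.8, 408.6, 140.3]
ee_rot: [0.628, 0.778, 0.0, 0.0]
wrist_force: [-6.0, -5.9, 13.3]
grip_width: 37.2
finger_force: 42.4
```

```bash
python3 -m crank '{"xyz":[[0,0,0],[0,0,0],[0,0,0],[0,0,0]],"dr":[[0,0,0],[0,0,0],[0,0,0],[0,0,0]],"jaw":[1,1,1,1]}' 70
python3 -m crank '{"xyz":[[0,0,0],[0,0,0],[0,0,0],[0,0,0],[0,0,0],[0,0,0],[0,0,0],[0,0,0],[0,0,0],[0,0,0]],"dr":[[0,0,0],[0,0,0],[0,0,0],[0,0,0],[0,0,0],[0,0,0],[0,0,0],[0,0,0],[0,0,0],[0,0,0]],"jaw":[0,0,0,0,0,0,0,0,0,0]}' 40
python3 -m crank '{"xyz":[[0,0,-0.2],[0,0,-0.4],[0,0,-0.7],[0,0,-1],[0,0,-1],[0,0,-1]],"dr":[[0,0,0],[0,0,0],[0,0,0],[0,0,0],[0,0,0],[0,0,0]],"jaw":[0,0,0,0,0,0]}'
python3 -m crank '{"xyz":[[0,0,-0.4],[0,0,-0.8],[0,0,-1],[0,0,-1],[0,0,-1]],"dr":[[0,0,0],[0,0,0],[0,0,0],[0,0,0],[0,0,0]],"jaw":[0,0,0,0,0]}'
python3 - <<'E'
from h import *
from workcell import env
c=env.read_camera("top"); t=c["img"][:,:,::-1]
cv2.imwrite("pics/topf.png",cv2.resize(t[140:280,170:445],(800,407),interpolation=cv2.INTER_CUBIC))
w,W,s=wrist(); np.savez("wf.npz",W=W); cv2.imwrite("pics/wf.png",w["img"][:,:,::-1])
z=W[...,2]; v=np.indices(z.shape)[0]
k=(z>=160)&(z<190)&(W[...,0]<540)&(W[...,0]>400)&(W[...,1]>370)&(W[...,1]<470)&(v<290)
print(cv2.minAreaRect(W[k][:,:2].astype(np.float32)))
E
```

```text
clock: 49.85
position: [436.3, 408.5, 140.5]
ee_rot: [0.628, 0.778, -0.0, 0.001]
wrist_force: [-7.3, -5.5, 14.7]
grip_width: 35.3
finger_force: 68.9
clock: 50.85
position: [437.4, 408.2, 138.3]
ee_rot: [0.628, 0.778, 0.0, 0.0]
wrist_force: [0.3, -0.3, 0.2]
grip_width: 85.3
finger_force: 0.0
clock: 51.45
position: [437.7, 408.4, 239.0]
ee_rot: [0.628, 0.778, 0.001, 0.0]
wrist_force: [0.1, -0.2, -0.4]
grip_width: 85.2
finger_force: 0.0
clock: 51.95
position: [437.3, 407.6, 337.0]
ee_rot: [0.628, 0.778, -0.001, 0.0]
wrist_force: [0.7, 0.7, -0.1]
grip_width: 85.4
finger_force: 0.0
((442.2489929199219, 408.37432861328125), (48.958412170410156, 26.820114135742188), 12.406582832336426)
```

View pics/topf.png

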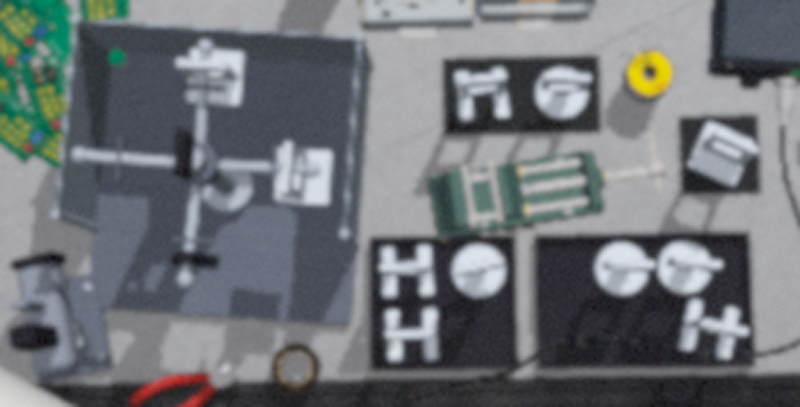

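```bash
python3 -c "
from workcell import env
print(env.finish_job())"
```

```text
the job is handed in; nothing more can be done
None
```

The job is handed in, with no verdict returned: both shape-a brackets hang on the tree, the black tag faces the open front, the trigger was squeezed home and let go, and the other brackets still stand, one of them shifted aside in its tray.

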